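# Put the tape away in the desk drawer unit

## Task

Tidy the kite-making table. The blue caddy is in the way of the drawers: carry it upright onto the top of the drawer unit and let go of it there, then pull the upper drawer out to its stop, lay every roll of tape that is on the table flat in it, side by side, and push the drawer fully shut. Leave the scissors, knife, glue, tissues, marker and mug where they are.

Things in the scene. Friction and masses are not known exactly. Their poses are not given: they have to be found in the camera images.
- cabinet: white-fronted grey steel two-drawer desktop unit, 209 mm deep (with its 15 mm fronts) x 264 mm wide x 136 mm high, standing fixed on the table. Origin: centre of its underside; x points to its back (the drawers slide out along -x), y to its left as seen from the robot, z up. The flat top is free and is 194 mm deep (from 90 mm in front of the origin to 105 mm behind it) x 264 mm wide, 136 mm above the table.
- tray (a joint): slide of the upper drawer: 0 m shut, 0.162 m fully out at its stop; it stays where it is left and needs about 2 N to move
- tray_handle (a point): middle of the upper drawer's bar handle: a dark bar 11 mm thick and 120 mm long across the front (along y), its centre 35 mm out from the drawer front and 104 mm above the table, 32 mm below the cabinet's top; free above, below and behind. Axes as the cabinet's.
- tray_mid (a point): centre of the upper drawer's inner floor, on the floor's surface (72 mm above the table); moves with the drawer; axes as the cabinet's. Inside 164 mm (x) x 220 mm (y), walls 6 mm thick that rise 42 mm above the floor; the front panel rises 52 mm above it. With the drawer at its stop, the inside up to 74 mm behind this centre (x) is uncovered; the cabinet's top hangs 54 mm above the floor beyond that. Four rolls fit in one layer, two by two.
- lower (a joint): slide of the lower drawer, which is not needed: 0 m shut
- caddy_grip (a point): middle of the carrying bar of the blue art caddy: a white round bar 18 mm thick, 142 mm free length between the caddy's two raised ends, running along the caddy's y, 115 mm above its underside. The caddy is a tray 70 mm (x) x 150 mm (y) x 45 mm high holding pens, with an end panel at each end up to 128 mm high; 0.3 to 0.45 kg. It starts standing on the table in front of the drawers, less than a drawer's travel away.
- caddy: the same caddy; origin at the centre of its underside, axes as for its grip, z up
- roll_cream_mid (a point): centre of a roll of cream tape (half-way up, on its axis): a ring 70 mm across with a 44 mm hole, so the rim is 13 mm thick; 36 mm high, lying flat, axis z; about 0.12 kg. May be absent.
- roll_brown_mid (a point): centre of a roll of dark brown tape (half-way up, on its axis): a ring 70 mm across with a 44 mm hole, so the rim is 13 mm thick; 36 mm high, lying flat, axis z; about 0.12 kg. May be absent.
- roll_green_mid (a point): centre of a roll of green tape (half-way up, on its axis): a ring 70 mm across with a 44 mm hole, so the rim is 13 mm thick; 36 mm high, lying flat, axis z; about 0.12 kg. May be absent.
- roll_red_mid (a point): centre of a roll of red tape (half-way up, on its axis): a ring 70 mm across with a 44 mm hole, so the rim is 13 mm thick; 36 mm high, lying flat, axis z; about 0.12 kg. May be absent.
- scissors: bystander: black-handled scissors lying flat, 160 mm long, 12 mm high; origin at the centre of its underside
- cutter: bystander: grey utility knife lying flat, 140 mm long (with blade tip 165), 20 mm high; origin at the centre of its underside
- glue: bystander: white glue bottle standing, 46 mm across, 120 mm high; origin at the centre of its underside
- tissues: bystander: blue pack of tissues, 75 x 52 x 27 mm; origin at the centre of its underside
- marker: bystander: black and blue marker lying flat, 140 mm long, 15 mm thick; origin at the centre of its underside
- mug: bystander: white ceramic mug standing, 80 mm across, 88 mm high, with a handle; origin at the centre of its underside
Mind the look-alikes: they are no part of the job. Leave any purple look-alike of the part that bears roll_green_mid alone.

How it is judged:
By the outcome, as a careful person would: the job done as asked, in the order asked, and still so for the second after the job is handed in, with the robot touching nothing.
Of roll_cream, roll_brown, roll_green, roll_red only 3 to 4 are there at a start; the rules pass over those that are not, and their reading is None.
At some moment in a run one of roll_cream, roll_brown, roll_green, roll_red may be knocked a few centimetres aside while the robot is not near it.
It also fails if it takes over 210 s, if anything falls off the work surface, if the arm or the gripper's body presses on something with over 40 N, if the wrist force passes 120 N, or if a joint passes its speed limit or range.

## Robot

A 7-joint arm with a two-finger parallel gripper is mounted at the origin on the work surface. World frame = base frame: x ahead of the robot, y to its left, z up, the work surface at z = 0. Lengths are in mm, angles in rad, forces in N, time in s.
With the tool pointing down it reaches from about 400 to 875 mm from the base axis. Payload 4.4 kg.
Tool frame: the origin (TCP) lies between the finger pads; the fingertips stand 11 mm ahead of it and the grasp point (between the pads) lies 8 mm behind it; y points along the fingers, x is the direction in which the jaws open and shut, and the axes are right-handed (so a half turn about y gives the same grasp; the last joint's range is limited). The gripper opens to 85 mm and grips with 20 to 120 N. Pads are 22 mm wide; open, the fingers measure 114 mm over their backs; the gripper's body (76 mm by 85 mm) begins 54 mm behind the grasp point. The pads swing forward as they close: fully open they stand 13 mm farther back than shut.
Start: joints at [1.253, 0.628, 0.038, 1.517, -0.027, 0.996, -0.02], TCP at [161.973, -629.51, 242.313] pointing down, gripper open.
Joint ranges: [-3.06, 3.06], [-0.37, 2.12], [-1.25, 1.32], [0.18, 2.47], [-1.1, 4.24], [0.23, 1.98], [-2.94, 2.94]. Speed limits (rad/s): [2.57, 2.57, 3.14, 3.14, 3.14, 3.14, 3.14].

## Interface

Orientations are given as [roll, pitch, yaw] about the fixed x, y, z axes, in that order (R = Rz(yaw) Ry(pitch) Rx(roll)).
In Python, from cell import * gives the robot as it stands.
- The arm moves only by the shell command python3 -m jog 'ROWS'. ROWS is JSON, a list of rows, each an object of numbers: "x", "y", "z": the shift along the tool's x, y, z in mm; "ax", "ay", "az": the turn, a rotation vector about the tool's x, y, z in rad; "grip": the finger opening in mm, from 0 to 85.4. In form: [{"x": .., "y": .., "z": .., "ax": .., "ay": .., "az": .., "grip": ..}, ...]. A call has 1 to 5 rows; each row is the pose to reach, as a shift and turn from the pose commanded when the call began, along the tool's axes at that moment; what a row does not reach only later rows make up. A row lasts 1/10 s, in which the tool goes at most 50 mm and 8.59 degrees, less where a joint would pass 70% of its speed; a pose out of reach is approached as far as the arm can. A call with a gripper value outside its range is refused whole. The fingers move at their own pace and stop on an object; the grip force is fixed at half the most. Time passes only in rows, so rows that repeat a pose let the fingers close. It gives the time, the measured TCP pose, the force and the opening at its end, in the units of the state.
- read_state(): the state, without advancing time (a new reading comes with each control period).
- get_image(name): name is "scene" or "top" or "wrist"; returns a dict with "color" (480x640x3 uint8, red, green, blue), "vfov" (degrees; the focal length in pixels is half the picture's height over the tangent of half this angle, whatever the lens; pixels are square), "cx", "cy" (the principal point, pixels), "k1" (the pictures are not rectified: a ray, as slopes to the right and down, at radius r is drawn at 1 + k1 r^2 times it, then the intrinsics apply), "camera_from_world" (4x4, takes a point from world to camera coordinates). Camera axes: x right, y down, z forward; pixel columns grow to the right and rows downward; lengths in mm; the calibration is good to about 2 mm. A picture is of the moment at which its call begins. There is no depth.
- finish_job(): hands the job in, once; it reports no verdict.
The state is a dict: "clock": time; "qpos": joint angles; "qd": joint speeds; "tau": joint torques, N m; "eef_pos": TCP position; "tool_rot": TCP orientation; "force": force on the tool from outside, world axes, zero at the start; "torque": the same for the moment, N m; "width": finger opening in mm.
Only numpy, scipy, OpenCV 4.12 (cv2) and the standard library are available. Lean on these libraries where they do the work, as an engineer would, in place of code of your own. Each camera call takes 0.05 s, during which the arm holds its last target.

## Working session

There is one attempt and no reset: what is moved stays moved. The work goes in short steps, Python scripts to look and compute and a shell command to move; the robot and the scene stay as the last step left them, time stands still between calls to the robot, and variables do not carry over. Pictures are saved under pics/ and viewed, and the job is handed in when it is done.

```bash
ls; mkdir -p pics
python3 - <<'E'
from cell import *
import cv2
s=read_state(); print(s)
for n in ["scene","top","wrist"]:
    g=get_image(n); cv2.imwrite(f"pics/{n}0.png",g["color"][:,:,::-1]); print(n,g["vfov"],g["cx"],g["cy"],g["k1"],g["camera_from_world"])
E
```

```text
pics
{'clock': 0.0, 'qpos': array([ 1.25320639,  0.6293574 ,  0.03837778,  1.51838853, -0.02701827,
        0.99630087, -0.01996073]), 'qd': array([-5.79856377e-04, -1.32475791e-03, -7.11375342e-04, -8.01380882e-04,
        2.58071605e-04, -4.55706383e-04,  2.21088243e-05]), 'tau': array([-3.63999670e-04, -5.63410485e+01,  1.22645460e+00, -1.93440682e+01,
        1.10993240e-02,  1.05964343e-02,  4.96784438e-06]), 'eef_pos': array([ 161.85425122, -628.88748987,  241.37402347]), 'tool_rot': array([-1.5707699 ,  0.00193873, -1.31892558]), 'force': array([-0.47385833,  0.36258742,  0.1697736 ]), 'torque': array([-0.00486362,  0.02376676,  0.01195158]), 'width': 85.39718370576614}
scene 46.13792024804641 323.59705447761013 234.86394317350664 -0.17857346618084008 [[ 4.60182085e-02  9.98880437e-01 -1.09634863e-02  6.90774186e+00]
 [ 7.02716337e-01 -4.01704705e-02 -7.10335191e-01 -3.01575026e+02]
 [-7.09980334e-01  2.49841320e-02 -7.03778174e-01  1.89801104e+03]
 [ 0.00000000e+00  0.00000000e+00  0.00000000e+00  1.00000000e+00]]
top 49.98399157084179 315.82421158910006 243.49071065158162 -0.021066187063367183 [[-9.25583320e-03 -9.99921726e-01 -8.41851983e-03 -9.31563157e-01]
 [-9.96012337e-01  9.96606667e-03 -8.86572161e-02  5.48567780e+02]
 [ 8.87341761e-02  7.56435320e-03 -9.96026619e-01  1.44705693e+03]
 [ 0.00000000e+00  0.00000000e+00  0.00000000e+00  1.00000000e+00]]
wrist 62.98585369717342 320.4117289014951 236.83179131961876 -0.08340528004940743 [[ 2.48941372e-01 -9.68517346e-01 -1.53083175e-03 -6.48650254e+02]
 [-9.26314880e-01 -2.38554831e-01  2.91603046e-01 -3.78544155e+01]
 [-2.82787795e-01 -7.11740300e-02 -9.56538196e-01  3.80001329e+02]
 [ 0.00000000e+00  0.00000000e+00  0.00000000e+00  1.00000000e+00]]
```

View pics/scene0.png

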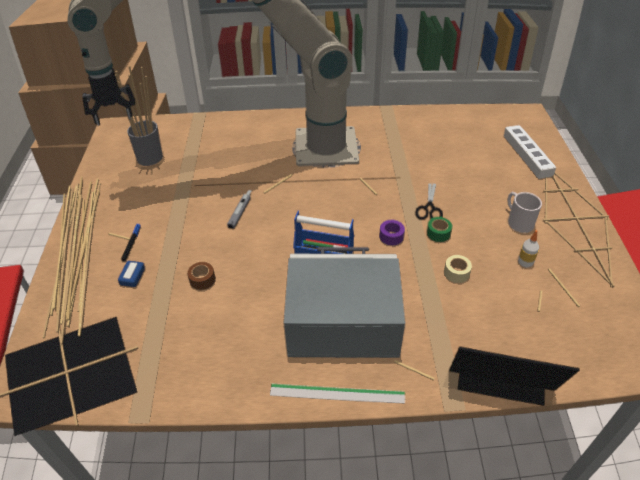

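View pics/top0.png

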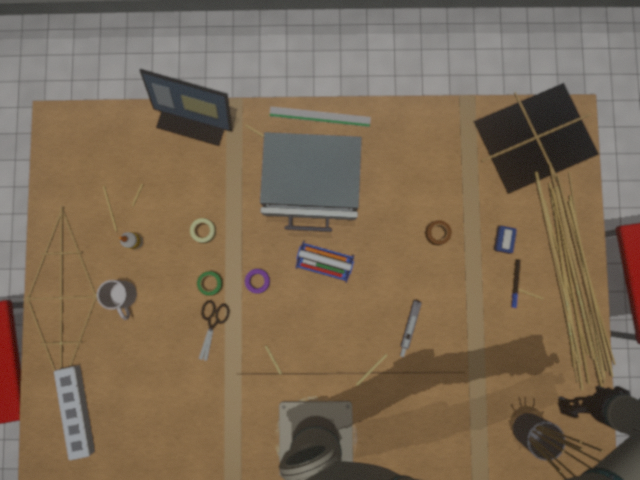

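View pics/wrist0.png

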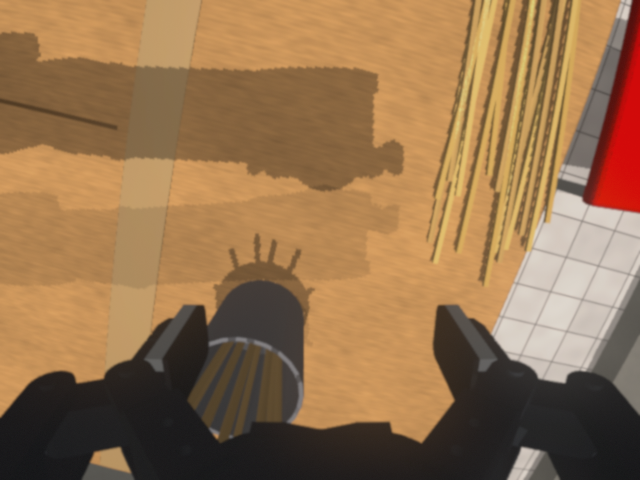

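```bash
cat > h.py <<'E'
from cell import *
import cv2, numpy as np
from scipy.spatial.transform import Rotation as R
def K(g):
    f=240/np.tan(np.radians(g["vfov"]/2)); return np.array([[f,0,g["cx"]],[0,f,g["cy"]],[0,0,1.]])
def cast(g,px,z):
    p=np.array(px,float).reshape(-1,1,2)
    u=cv2.undistortPoints(p,K(g),np.array([g["k1"],0,0,0,0.])).reshape(-1,2)
    T=np.array(g["camera_from_world"]); d=np.c_[u,np.ones(len(u))]@T[:3,:3]; c=-T[:3,:3].T@T[:3,3]
    return c+d*((z-c[2])/d[:,2])[:,None]
def proj(g,P):
    T=np.array(g["camera_from_world"]); P=np.array(P,float).reshape(-1,3)
    return cv2.projectPoints(P,cv2.Rodrigues(T[:3,:3])[0],T[:3,3],K(g),np.array([g["k1"],0,0,0,0.]))[0].reshape(-1,2)
def save(g,name,crop=None,s=1):
    im=g["color"][:,:,::-1]
    if crop: x0,y0,x1,y1=crop; im=im[y0:y1,x0:x1]
    cv2.imwrite(f"pics/{name}.png",cv2.resize(im,None,fx=s,fy=s,interpolation=cv2.INTER_CUBIC))
def mask(g,lo,hi):
    return cv2.inRange(cv2.cvtColor(g["color"],cv2.COLOR_RGB2HSV),np.array(lo),np.array(hi))
def blobs(m,amin=40):
    n,l,st,c=cv2.connectedComponentsWithStats(m)
    return [(st[i].tolist(),c[i].round(1).tolist()) for i in range(1,n) if st[i][4]>=amin]
def st():
    s=read_state(); print("t",round(s["clock"],2),"pos",s["eef_pos"].round(1),"rot",s["tool_rot"].round(3),"F",s["force"].round(1),"w",round(s["width"],1),"q",s["qpos"].round(2)); return s
def toolR(s=None):
    s=s or read_state(); return R.from_euler("xyz",s["tool_rot"])
def delta(target,rpy=None):
    "shift in tool axes (mm) and rotvec in tool axes to reach world target"
    s=read_state(); r=toolR(s); d=r.inv().apply(np.array(target,float)-s["eef_pos"])
    print("shift",d.round(1))
    if rpy is not None: print("rot",(r.inv()*R.from_euler("xyz",rpy)).as_rotvec().round(4))
E
python3 - <<'E'
from h import *
t=get_image("top");s=get_image("scene")
save(t,"t_crop1",(180,120,480,320),2.6);save(s,"s_crop1",(170,180,500,370),2.4)
hsv=cv2.cvtColor(t["color"],cv2.COLOR_RGB2HSV)
for p in [(203,220),(210,273),(247,280),(427,232)]: print(p,hsv[p[1],p[0]])
hs=cv2.cvtColor(s["color"],cv2.COLOR_RGB2HSV)
red=cv2.inRange(hs,(0,150,90),(5,255,255))|cv2.inRange(hs,(172,150,90),(180,255,255)); print("red scene",blobs(red,15))
red=cv2.inRange(hsv,(0,150,90),(5,255,255))|cv2.inRange(hsv,(172,150,90),(180,255,255)); print("red top",blobs(red,15))
st(); r=toolR(); print(r.as_matrix().round(2))
E
```

```text
(203, 220) [ 30  57 157]
(210, 273) [ 57 100 105]
(247, 280) [140 122 125]
(427, 232) [ 14 141  85]
red scene [([598, 189, 42, 84, 1779], [625.4, 219.3]), ([306, 239, 29, 6, 42], [319.7, 241.3]), ([0, 265, 22, 93, 1029], [7.0, 297.1])]
red top [([620, 224, 20, 106, 1138], [632.6, 261.0]), ([302, 264, 39, 12, 92], [321.6, 269.7]), ([0, 301, 20, 122, 1760], [7.3, 370.2])]
t 0.25 pos [ 161.9 -629.2  241.9] rot [-1.571e+00  1.000e-03 -1.319e+00] F [-0.2  0.4 -0.1] w 85.2 q [ 1.25  0.63  0.04  1.52 -0.03  1.   -0.02]
[[ 0.25 -0.    0.97]
 [-0.97  0.    0.25]
 [-0.   -1.    0.  ]]
```

View pics/t_crop1.png

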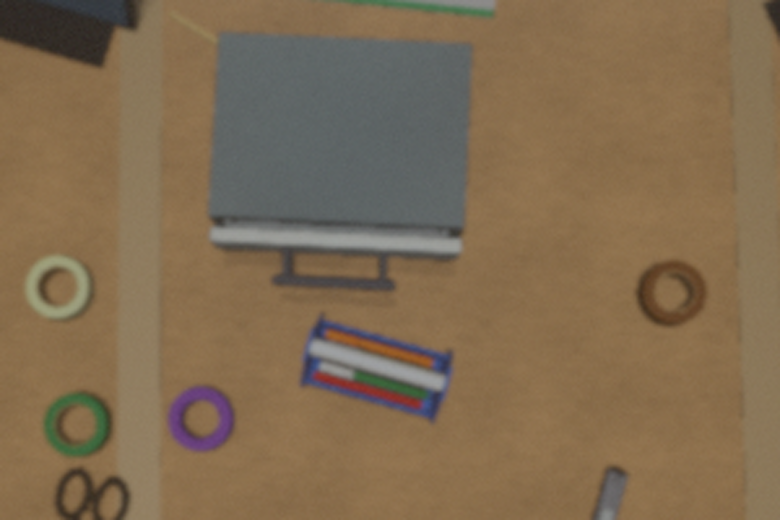

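View pics/s_crop1.png

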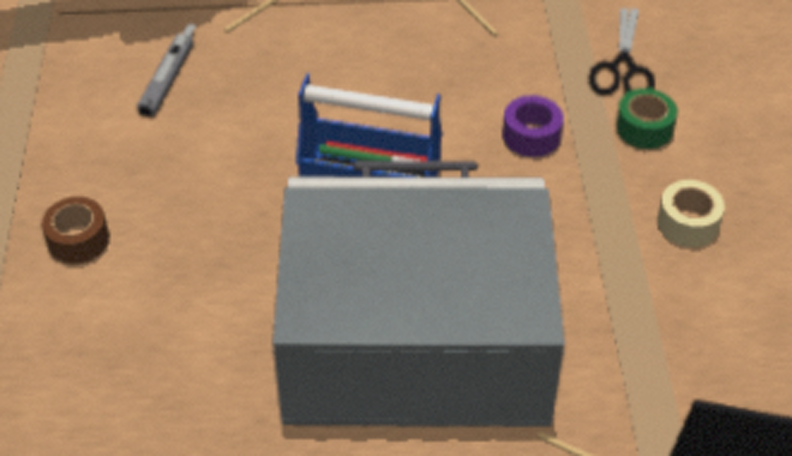

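The pictures show cream (top 203,230), green (210,283) and brown (438,232), plus a purple look-alike at (257,280). There is no red roll, since the red pixels are a pen in the caddy and the chairs. Next I'll measure positions.

```bash
cat >> h.py <<'E'
RANGES={"cream":((24,35,110),(36,110,255)),"green":((45,80,40),(75,255,255)),"purple":((130,70,50),(155,255,255)),"brown":((5,110,40),(16,200,110))}
def roll(g,name,guess=None,z=36,rad=60):
    m=mask(g,*RANGES[name])
    if guess is not None:
        c=proj(g,[[*guess,18]])[0]; e=proj(g,[[guess[0]+rad,guess[1],18]])[0]; mm=np.zeros_like(m); cv2.circle(mm,tuple(int(v) for v in c),int(np.hypot(*(e-c)))+2,255,-1); m&=mm
    cs,_=cv2.findContours(m,cv2.RETR_EXTERNAL,cv2.CHAIN_APPROX_NONE); c=max(cs,key=cv2.contourArea)
    h=cv2.convexHull(c).reshape(-1,2).astype(float)
    p=cast(g,c.reshape(-1,2),z)[:,:2]; (cx,cy),r=cv2.minEnclosingCircle(p.astype(np.float32))
    return cx,cy,r,len(c),cv2.boundingRect(c)
E
python3 - <<'E'
from h import *
t=get_image("top");s=get_image("scene")
G={"cream":cast(t,(203,230),36)[0],"green":cast(t,(210,283),36)[0],"brown":cast(t,(438,232),36)[0],"purple":cast(t,(257,280),36)[0]}
for n,v in G.items():
    print(n,v.round(),"top",np.round(roll(t,n,v[:2])[:3],1),roll(t,n,v[:2])[4],"scene",np.round(roll(s,n,v[:2])[:3],1))
# cabinet top
hs=cv2.cvtColor(t["color"],cv2.COLOR_RGB2HSV)
print(hs[170,310],hs[211,310],hs[228,310])
m=mask(t,(85,25,60),(120,90,130)); m[:, :240]=0; m[:,380:]=0;m[:120]=0;m[216:]=0
cs,_=cv2.findContours(cv2.morphologyEx(m,cv2.MORPH_OPEN,np.ones((5,5))),cv2.RETR_EXTERNAL,cv2.CHAIN_APPROX_NONE);c=max(cs,key=cv2.contourArea)
q=cv2.approxPolyDP(c,8,True).reshape(-1,2);print("top px",q.tolist());print(cast(t,q,136).round(1).tolist(), cv2.minAreaRect(cast(t,c.reshape(-1,2),136)[:,:2].astype(np.float32)))
# bar ends
for g,n in((t,"top"),(s,"scene")):
    m=mask(g,(0,0,125),(180,40,255)); b=proj(g,cast(t,[(325,263)],115))[0]; mm=np.zeros_like(m); cv2.circle(mm,(int(b[0]),int(b[1])),45,255,-1)
    for bb in blobs(m&mm,30): print(n,bb)
E
```

```text
cream [589. 315.  36.] top [589.7 317.5  35.3] (190, 219, 25, 24) scene [596.6 319.6  34.8]
green [438. 294.  36.] top [439.1 296.1  33.5] (198, 272, 23, 23) scene [455.9 292.8  51.9]
brown [ 577. -353.   36.] top [ 575.6 -352.4   37.5] (425, 221, 26, 25) scene [ 602.8 -344.2   41.7]
purple [446. 161.  36.] top [443.8 161.2  34. ] (245, 269, 24, 24) scene [462.3 156.9  49. ]
[ 90  15 102] [ 40   5 157] [173  13  76]Traceback (most recent call last):
  File "<stdin>", line 10, in <module>
ValueError: max() iterable argument is empty
```

Run:
```python
from h import *
t=get_image("top");s=get_image("scene")
m=mask(t,(80,8,60),(125,60,125)); m[:, :240]=0; m[:,380:]=0;m[:120]=0;m[216:]=0
cs,_=cv2.findContours(cv2.morphologyEx(m,cv2.MORPH_OPEN,np.ones((5,5))),cv2.RETR_EXTERNAL,cv2.CHAIN_APPROX_NONE);c=max(cs,key=cv2.contourArea)
q=cv2.approxPolyDP(c,8,True).reshape(-1,2);print("top px",q.tolist());print(cast(t,q,136).round(1).tolist(), cv2.minAreaRect(cast(t,c.reshape(-1,2),136)[:,:2].astype(np.float32)))
m=mask(t,(0,0,115),(180,30,255)); m[:,:255]=0;m[:,365:]=0;m[:203]=0;m[224:]=0
cs,_=cv2.findContours(m,cv2.RETR_EXTERNAL,cv2.CHAIN_APPROX_NONE);c=max(cs,key=cv2.contourArea)
print("front strip",cv2.boundingRect(c),cv2.minAreaRect(cast(t,c.reshape(-1,2),124)[:,:2].astype(np.float32)))
for g,n,c0 in((t,"top",(325,263)),(s,"scene",(324,224))):
    m=mask(g,(0,0,120),(180,40,255)); mm=np.zeros_like(m); cv2.circle(mm,c0,34 ,255,-1); m&=mm
    n2,l,stt,ce=cv2.connectedComponentsWithStats(m); i=1+np.argmax(stt[1:,4]); ys,xs=np.where(l==i)
    r=cv2.minAreaRect(cast(g,np.c_[xs,ys],118)[:,:2].astype(np.float32)); print(n,stt[i],ce[i],r, cast(g,[ce[i]],118).round(1))
```

```text
top px [[266, 135], [266, 198], [356, 206], [358, 140]]
[[833.6, 124.5, 136.0], [661.6, 124.6, 136.0], [637.5, -114.7, 136.0], [816.8, -123.1, 136.0]] ((736.2931518554688, 4.6883544921875), (253.3997802734375, 187.9908905029297), 86.8080062866211)
front strip (261, 207, 96, 10) ((626.638671875, 11.855918884277344), (255.22036743164062, 17.827943801879883), 86.50947570800781)
top [299 251  53  19 328] [324.70731707 259.82317073] ((496.24334716796875, -30.057022094726562), (143.23422241210938, 16.89765739440918), 73.28348541259766) [[496.2 -30.2 118. ]]
scene [297 215  54  15 319] [323.02821317 221.9968652 ] ((498.57373046875, -31.105926513671875), (141.5479278564453, 23.039417266845703), 73.80176544189453) [[499.3 -30.1 118. ]]
```

Top view: bar centre at about (497,-30,115), bar yaw -16.6°. Cabinet origin at about (728,5), yaw -3.3°. The sizes agree with the given ones. I'll lift first, because the brush cup stands beside the gripper.

```bash
python3 -m jog '[{"y":-40},{"y":-80},{"y":-120},{"y":-150},{"y":-150}]'
python3 - <<'E'
from h import *
s=st(); delta([497,-30,300],[-1.5708,0,-0.29])
E
```

```text
t 0.45 pos [ 162.  -629.5  242.2] rot [-1.571  0.    -1.319] F [ 0.1  1.6 -0.2] w 85.6 q [ 1.25  0.63  0.04  1.52 -0.03  1.   -0.02]
shift [-497.1  -57.7  473.8]
rot [-1.000e-04 -1.029e+00 -1.000e-04]$[0]: bad value
```

```bash
python3 -m jog '[{"x":0,"y":-40,"z":0,"ax":0,"ay":0,"az":0,"grip":85},{"x":0,"y":-80,"z":0,"ax":0,"ay":0,"az":0,"grip":85},{"x":0,"y":-120,"z":0,"ax":0,"ay":0,"az":0,"grip":85},{"x":0,"y":-150,"z":0,"ax":0,"ay":0,"az":0,"grip":85},{"x":0,"y":-150,"z":0,"ax":0,"ay":0,"az":0,"grip":85}]'
python3 - <<'E'
from h import *
s=st(); delta([497,-30,300],[-1.5708,0,-0.29])
E
```

```text
clock: 0.95
eef_pos: [162.4, -631.6, 397.8]
tool_rot: [-1.57, -0.01, -1.319]
force: [-0.5, -0.9, -0.4]
width: 85.0
t 0.95 pos [ 162.4 -631.6  397.8] rot [-1.57  -0.01  -1.319] F [-0.5 -0.9 -0.4] w 85.0 q [ 1.25  0.52  0.05  1.28 -0.02  1.33 -0.02]
shift [-500.3   93.   473.8]
rot [ 0.0049 -1.0291  0.0093]
```

```bash
python3 -m jog '[{"x":-33,"y":0,"z":32,"ax":0,"ay":-0.07,"az":0,"grip":85},{"x":-67,"y":0,"z":63,"ax":0,"ay":-0.14,"az":0,"grip":85},{"x":-100,"y":0,"z":95,"ax":0,"ay":-0.21,"az":0,"grip":85},{"x":-133,"y":0,"z":126,"ax":0,"ay":-0.28,"az":0,"grip":85},{"x":-167,"y":0,"z":158,"ax":0,"ay":-0.34,"az":0,"grip":85}]'
python3 - <<'E'
from h import *
s=st(); delta([497,-30,300],[-1.5708,0,-0.29])
E
```

```text
clock: 1.45
eef_pos: [273.8, -426.5, 391.7]
tool_rot: [-1.571, 0.001, -0.977]
force: [0.8, -0.0, 0.4]
width: 84.9
t 1.45 pos [ 273.8 -426.5  391.7] rot [-1.571e+00  1.000e-03 -9.770e-01] F [ 0.8 -0.   0.4] w 84.9 q [ 1.01  0.28 -0.08  1.68  0.02  1.19 -0.06]
shift [-203.5   91.8  406.9]
rot [-2.000e-04 -6.866e-01 -6.000e-04]
```

```bash
python3 -m jog '[{"x":-20,"y":9,"z":40,"ax":0,"ay":-0.07,"az":0,"grip":85},{"x":-40,"y":18,"z":80,"ax":0,"ay":-0.14,"az":0,"grip":85},{"x":-60,"y":27,"z":120,"ax":0,"ay":-0.21,"az":0,"grip":85},{"x":-80,"y":36,"z":160,"ax":0,"ay":-0.28,"az":0,"grip":85},{"x":-100,"y":45,"z":200,"ax":0,"ay":-0.34,"az":0,"grip":85}]'
python3 - <<'E'
from h import *
s=st(); delta([497,-30,300],[-1.5708,0,-0.29])
E
```

```text
clock: 1.95
eef_pos: [383.8, -232.1, 346.7]
tool_rot: [-1.571, 0.0, -0.637]
force: [0.3, -0.1, 1.0]
width: 84.8
t 1.95 pos [ 383.8 -232.1  346.7] rot [-1.571  0.    -0.637] F [ 0.3 -0.1  1. ] w 84.8 q [ 0.7   0.22 -0.27  1.89  0.07  1.04 -0.24]
shift [-29.1  46.6 229.8]
rot [ 1.000e-04 -3.465e-01 -2.000e-04]
```

```bash
python3 -m jog '[{"x":-6,"y":9,"z":46,"ax":0,"ay":-0.07,"az":0,"grip":60},{"x":-12,"y":18,"z":92,"ax":0,"ay":-0.14,"az":0,"grip":60},{"x":-18,"y":27,"z":138,"ax":0,"ay":-0.21,"az":0,"grip":60},{"x":-24,"y":36,"z":184,"ax":0,"ay":-0.28,"az":0,"grip":60},{"x":-29,"y":46,"z":230,"ax":0,"ay":-0.347,"az":0,"grip":60}]'
python3 - <<'E'
from h import *
s=st()
g=get_image("wrist"); save(g,"w1")
t=get_image("top"); save(t,"t1")
E
```

```text
clock: 2.45
eef_pos: [497.8, -30.3, 300.7]
tool_rot: [-1.571, 0.0, -0.289]
force: [1.6, -0.6, -0.4]
width: 60.0
t 2.45 pos [497.8 -30.3 300.7] rot [-1.571  0.    -0.289] F [ 1.6 -0.6 -0.4] w 60.0 q [ 0.32  0.37 -0.43  1.84  0.18  0.97 -0.48]
```

View pics/w1.png

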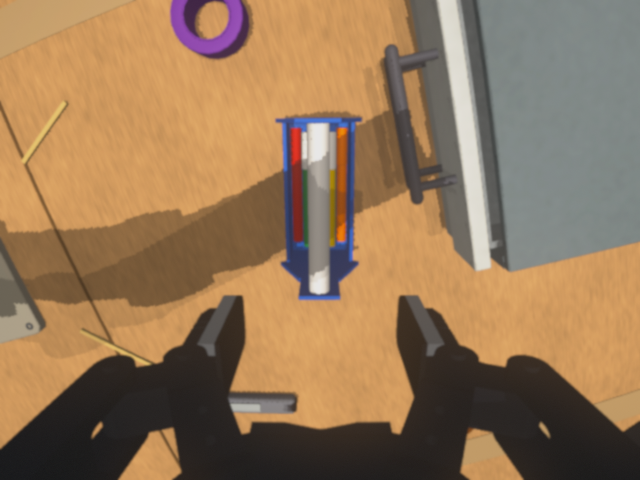

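The wrist view shows the bar vertical at column 318 (rows 124–293), square to the jaws. The drawer handle runs from (391,50) to (417,198).

Run:
```python
from h import *
g=get_image("wrist")
p=cast(g,[(318,124),(319,293)],117);print("bar",p.round(1).tolist(),p.mean(0).round(1),np.linalg.norm(p[0]-p[1]))
h=cast(g,[(392,50),(417,198)],107);print("handle",h.round(1).tolist(),h.mean(0).round(1),np.linalg.norm(h[0]-h[1]), np.degrees(np.arctan2(-(h[0]-h[1])[0],(h[0]-h[1])[1])))
c=cast(g,[(510,270),(474,0)],136); print("cab edge",c.round(1).tolist())
delta([*p.mean(0)[:2],110],[-1.5708,0,-0.29])
```

```text
bar [[516.6, 44.4, 117.0], [477.5, -93.5, 117.0]] [497.1 -24.5 117. ] 143.35153747884408
handle [[587.3, 82.6, 107.0], [580.3, -36.8, 107.0]] [583.8  22.9 107. ] 119.59260096488977 -3.332702609515775
cab edge [[637.5, -109.8, 136.0], [645.1, 97.1, 136.0]]
shift [ -1.3 190.2   3.3]
rot [-0.0016  0.0045 -0.0021]
```

Run:
```python
from h import *
g=get_image("wrist");st();save(g,"w2")
m=mask(g,(0,0,120),(180,40,255)); m[:, :300]=0;m[:,340:]=0;m[:100]=0;m[300:]=0
print(blobs(m))
```

```text
t 2.65 pos [497.1 -30.9 300.4] rot [-1.571  0.002 -0.289] F [-1.  -0.5  0. ] w 59.9 q [ 0.32  0.37 -0.43  1.84  0.18  0.97 -0.48]
[([303, 126, 34, 171, 3814], [319.3, 201.9])]
```

View pics/w2.png

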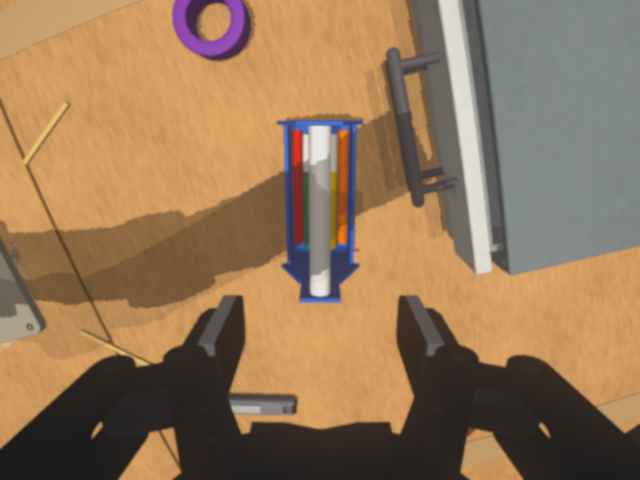

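```bash
python3 -m jog '[{"x":0,"y":45,"z":1,"ax":0,"ay":0,"az":0,"grip":60},{"x":0,"y":90,"z":2,"ax":0,"ay":0,"az":0,"grip":60},{"x":0,"y":130,"z":3,"ax":0,"ay":0,"az":0,"grip":60},{"x":0,"y":160,"z":3,"ax":0,"ay":0,"az":0,"grip":50},{"x":0,"y":160,"z":3,"ax":0,"ay":0,"az":0,"grip":50}]'
python3 - <<'E'
from h import *
g=get_image("wrist");st();save(g,"w3")
delta([497,-28,107],[-1.5708,0,-0.29])
E
```

```text
clock: 3.15
eef_pos: [494.9, -31.0, 138.2]
tool_rot: [-1.574, 0.008, -0.295]
force: [-0.6, -0.9, 0.8]
width: 49.9
t 3.2 pos [496.7 -30.6 140.3] rot [-1.573  0.004 -0.294] F [ 0.  -0.3  0.2] w 50.0 q [ 0.23  0.59 -0.33  2.03  0.33  0.58 -0.62]
shift [-0.3 33.3  2.7]
rot [ 0.002  -0.0042 -0.0037]
```

View pics/w3.png

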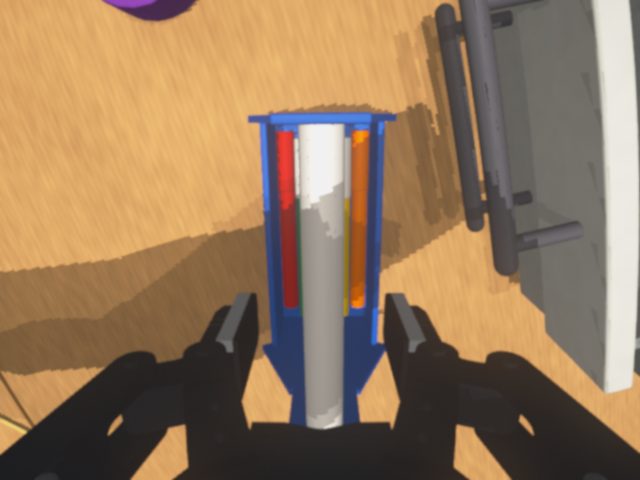

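The bar sits midway between the fingers (column 322 against a mid of 321). Going down and gripping.

```bash
python3 -m jog '[{"x":0,"y":17,"z":2,"ax":0,"ay":0,"az":0,"grip":50},{"x":0,"y":33,"z":3,"ax":0,"ay":0,"az":0,"grip":50},{"x":0,"y":33,"z":3,"ax":0,"ay":0,"az":0,"grip":50},{"x":0,"y":33,"z":3,"ax":0,"ay":0,"az":0,"grip":10},{"x":0,"y":33,"z":3,"ax":0,"ay":0,"az":0,"grip":10}]'; python3 -m jog '[{"x":0,"y":0,"z":0,"ax":0,"ay":0,"az":0,"grip":10},{"x":0,"y":0,"z":0,"ax":0,"ay":0,"az":0,"grip":10},{"x":0,"y":0,"z":0,"ax":0,"ay":0,"az":0,"grip":10},{"x":0,"y":0,"z":0,"ax":0,"ay":0,"az":0,"grip":10}]'
```

```text
clock: 3.7
eef_pos: [500.1, -26.6, 109.9]
tool_rot: [-1.57, -0.003, -0.293]
force: [-0.3, 1.0, 0.4]
width: 21.5
clock: 4.1
eef_pos: [499.5, -26.4, 109.9]
tool_rot: [-1.571, -0.002, -0.292]
force: [-2.5, -0.0, 6.7]
width: 16.4
```

```bash
python3 -m jog '[{"x":0,"y":-15,"z":0,"ax":0,"ay":0,"az":0,"grip":10},{"x":0,"y":-40,"z":0,"ax":0,"ay":0,"az":0,"grip":10},{"x":0,"y":-65,"z":0,"ax":0,"ay":0,"az":0,"grip":10},{"x":0,"y":-80,"z":0,"ax":0,"ay":0,"az":0,"grip":10},{"x":0,"y":-80,"z":0,"ax":0,"ay":0,"az":0,"grip":10}]';  python3 -m jog '[{"x":0,"y":-25,"z":0,"ax":0,"ay":0,"az":0,"grip":10},{"x":0,"y":-50,"z":0,"ax":0,"ay":0,"az":0,"grip":10},{"x":0,"y":-75,"z":0,"ax":0,"ay":0,"az":0,"grip":10},{"x":0,"y":-95,"z":0,"ax":0,"ay":0,"az":0,"grip":10},{"x":0,"y":-95,"z":0,"ax":0,"ay":0,"az":0,"grip":10}]'
python3 - <<'E'
from h import *
g=get_image("wrist");s=st();save(g,"w4"); save(get_image("scene"),"s4",(200,120,480,360),2.5)
delta([737,8,284],[-1.5708,0,-0.058])
E
```

```text
clock: 4.6
eef_pos: [500.5, -26.4, 190.5]
tool_rot: [-1.57, -0.005, -0.293]
force: [-0.0, -0.1, -4.2]
width: 15.9
clock: 5.1
eef_pos: [500.4, -26.2, 284.8]
tool_rot: [-1.57, -0.004, -0.292]
force: [0.7, -0.0, -4.9]
width: 15.9
t 5.15 pos [499.3 -26.3 283.2] rot [-1.571e+00 -1.000e-03 -2.920e-01] F [ 0.3 -0.2 -4.3] w 16.1 q [ 0.31  0.39 -0.43  1.87  0.2   0.93 -0.51]
shift [218.5  -2.1 101.8]
rot [ 0.0006 -0.2343 -0.0015]
```

View pics/s4.png

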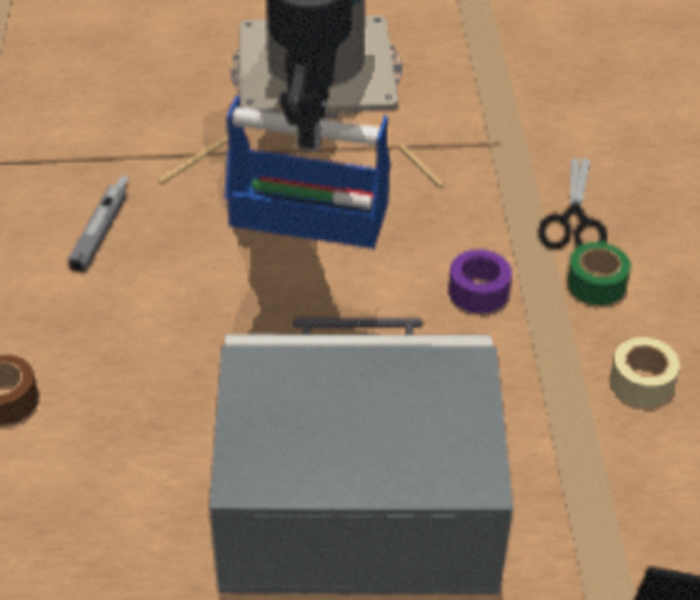

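View pics/w4.png

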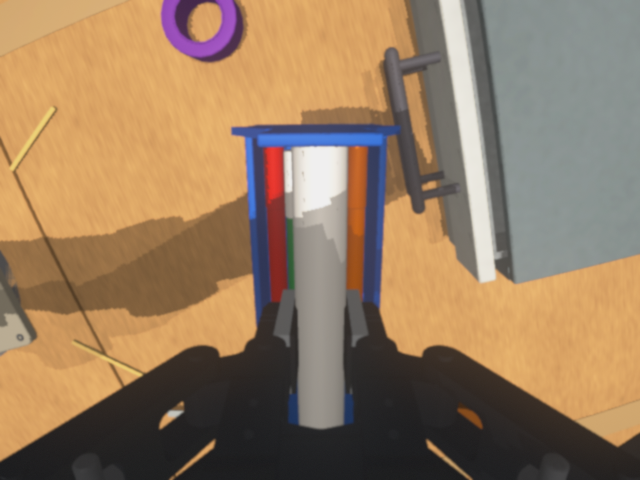

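The caddy hangs level, with its base about 175 mm up. Carrying it over the cabinet top.

```bash
python3 -m jog '[{"x":15,"y":0,"z":7,"ax":0,"ay":-0.02,"az":0,"grip":10},{"x":40,"y":0,"z":18,"ax":0,"ay":-0.05,"az":0,"grip":10},{"x":67,"y":0,"z":31,"ax":0,"ay":-0.08,"az":0,"grip":10},{"x":94,"y":0,"z":44,"ax":0,"ay":-0.11,"az":0,"grip":10},{"x":120,"y":0,"z":56,"ax":0,"ay":-0.14,"az":0,"grip":10}]';  python3 - <<'E'
from h import *
s=st()
delta([737,8,284],[-1.5708,0,-0.058])
E
```

```text
clock: 5.7
eef_pos: [630.2, -7.1, 280.4]
tool_rot: [-1.572, 0.004, -0.151]
force: [-0.1, 0.6, -4.5]
width: 16.1
t 5.7 pos [630.2  -7.1 280.4] rot [-1.572  0.004 -0.151] F [-0.1  0.6 -4.5] w 16.1 q [ 0.23  0.59 -0.44  1.52  0.27  1.1  -0.42]
shift [103.3  -4.   30.9]
rot [ 0.0007 -0.0926 -0.0042]
```

```bash
python3 -m jog '[{"x":27,"y":0,"z":8,"ax":0,"ay":-0.02,"az":0,"grip":10},{"x":54,"y":0,"z":16,"ax":0,"ay":-0.05,"az":0,"grip":10},{"x":80,"y":0,"z":24,"ax":0,"ay":-0.08,"az":0,"grip":10},{"x":103,"y":0,"z":31,"ax":0,"ay":-0.093,"az":0,"grip":10},{"x":103,"y":0,"z":31,"ax":0,"ay":-0.093,"az":0,"grip":10}]';  python3 -m jog '[{"x":0,"y":0,"z":0,"ax":0,"ay":0,"az":0,"grip":10},{"x":0,"y":0,"z":0,"ax":0,"ay":0,"az":0,"grip":10}]'
python3 - <<'E'
from h import *
s=st(); save(get_image("scene"),"s5",(200,120,480,360),2.5); save(get_image("top"),"t5",(230,100,400,250),4);save(get_image("wrist"),"w5")
E
```

```text
clock: 6.2
eef_pos: [738.1, 8.9, 278.7]
tool_rot: [-1.57, 0.003, -0.058]
force: [-1.1, 0.4, -5.1]
width: 16.0
clock: 6.4
eef_pos: [735.4, 7.7, 281.5]
tool_rot: [-1.572, 0.004, -0.059]
force: [-1.1, -0.6, -4.5]
width: 15.7
t 6.4 pos [735.4   7.7 281.5] rot [-1.572  0.004 -0.059] F [-1.1 -0.6 -4.5] w 15.7 q [ 0.16  0.77 -0.44  1.17  0.31  1.27 -0.32]
```

View pics/s5.png

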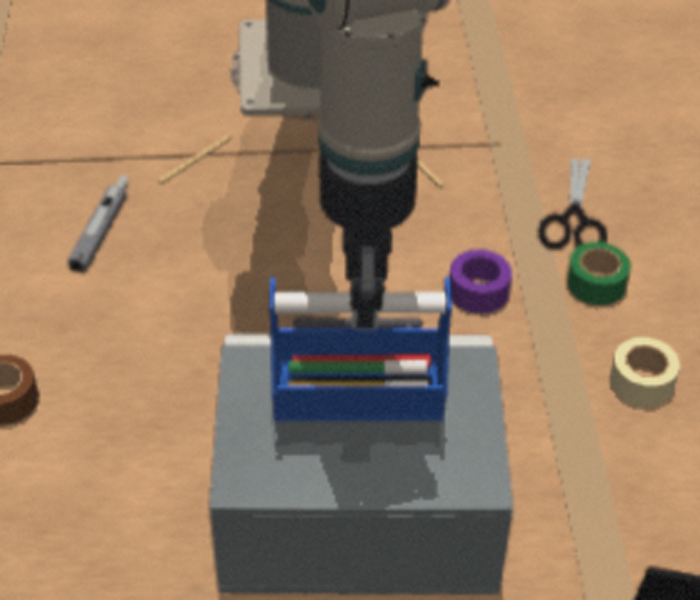

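View pics/w5.png

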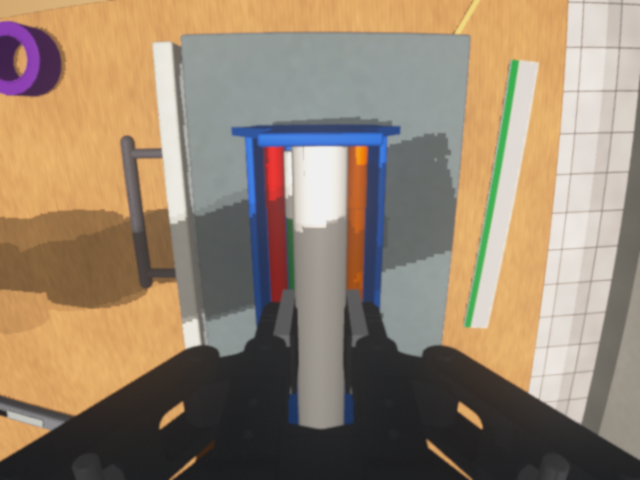

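It's centred over the top: cabinet top columns 182–469, caddy 246–386. Lowering.

```bash
python3 - <<'E'
from h import *
g=get_image("wrist")
c=cast(g,[(182,35),(469,35)],136);print(c.round(1).tolist(),np.linalg.norm(c[0]-c[1]))
E
python3 -m jog '[{"x":0,"y":10,"z":0,"ax":0,"ay":0,"az":0,"grip":10},{"x":0,"y":18,"z":0,"ax":0,"ay":0,"az":0,"grip":10},{"x":0,"y":25,"z":0,"ax":0,"ay":0,"az":0,"grip":10},{"x":0,"y":29,"z":0,"ax":0,"ay":0,"az":0,"grip":10},{"x":0,"y":31,"z":0,"ax":0,"ay":0,"az":0,"grip":10}]';  python3 -m jog '[{"x":0,"y":1,"z":0,"ax":0,"ay":0,"az":0,"grip":10},{"x":0,"y":2,"z":0,"ax":0,"ay":0,"az":0,"grip":10},{"x":0,"y":3,"z":0,"ax":0,"ay":0,"az":0,"grip":10}]'
```

```text
[[651.9, 142.4, 136.0], [842.4, 131.4, 136.0]] 190.7323012862178
clock: 7.1
eef_pos: [736.4, 7.9, 251.4]
tool_rot: [-1.571, 0.001, -0.059]
force: [-0.2, 1.1, -4.2]
width: 16.1
clock: 7.4
eef_pos: [737.0, 8.0, 249.7]
tool_rot: [-1.571, -0.001, -0.059]
force: [0.5, 0.8, -4.5]
width: 16.1
```

```bash
python3 -m jog '[{"x":0,"y":1,"z":0,"ax":0,"ay":0,"az":0,"grip":10},{"x":0,"y":2,"z":0,"ax":0,"ay":0,"az":0,"grip":10},{"x":0,"y":3,"z":0,"ax":0,"ay":0,"az":0,"grip":10},{"x":0,"y":3,"z":0,"ax":0,"ay":0,"az":0,"grip":10}]';  python3 -m jog '[{"x":0,"y":1,"z":0,"ax":0,"ay":0,"az":0,"grip":10},{"x":0,"y":2,"z":0,"ax":0,"ay":0,"az":0,"grip":10},{"x":0,"y":2,"z":0,"ax":0,"ay":0,"az":0,"grip":10}]'
```

```text
clock: 7.8
eef_pos: [736.8, 8.1, 246.4]
tool_rot: [-1.571, -0.0, -0.059]
force: [-0.4, 0.4, -3.2]
width: 16.1
clock: 8.1
eef_pos: [736.9, 8.2, 246.2]
tool_rot: [-1.571, -0.001, -0.059]
force: [-2.1, -0.5, 5.4]
width: 16.1
```

```bash
python3 -m jog '[{"x":0,"y":0,"z":0,"ax":0,"ay":0,"az":0,"grip":22},{"x":0,"y":0,"z":0,"ax":0,"ay":0,"az":0,"grip":30},{"x":0,"y":0,"z":0,"ax":0,"ay":0,"az":0,"grip":45},{"x":0,"y":0,"z":0,"ax":0,"ay":0,"az":0,"grip":50},{"x":0,"y":0,"z":0,"ax":0,"ay":0,"az":0,"grip":50}]';  python3 -m jog '[{"x":0,"y":-15,"z":0,"ax":0,"ay":0,"az":0,"grip":50},{"x":0,"y":-35,"z":0,"ax":0,"ay":0,"az":0,"grip":50},{"x":0,"y":-60,"z":0,"ax":0,"ay":0,"az":0,"grip":50},{"x":0,"y":-70,"z":0,"ax":0,"ay":0,"az":0,"grip":50},{"x":0,"y":-70,"z":0,"ax":0,"ay":0,"az":0,"grip":50}]'
python3 - <<'E'
from h import *
s=st(); save(get_image("scene"),"s6",(200,120,480,360),2.5); save(get_image("wrist"),"w6")
delta([585,20,320],[-1.5708,0,-0.058])
E
```

```text
clock: 8.6
eef_pos: [736.9, 7.9, 244.3]
tool_rot: [-1.571, -0.0, -0.059]
force: [0.1, 0.4, 0.5]
width: 49.7
clock: 9.1
eef_pos: [737.8, 8.2, 317.0]
tool_rot: [-1.57, -0.005, -0.059]
force: [-1.0, 0.7, 0.9]
width: 49.7
t 9.1 pos [737.8   8.2 317. ] rot [-1.57  -0.005 -0.059] F [-1.   0.7  0.9] w 49.7 q [ 0.15  0.75 -0.44  1.11  0.3   1.34 -0.31]
shift [-151.9   -6.     3.2]
rot [ 0.0003 -0.0009 -0.0007]
```

View pics/s6.png

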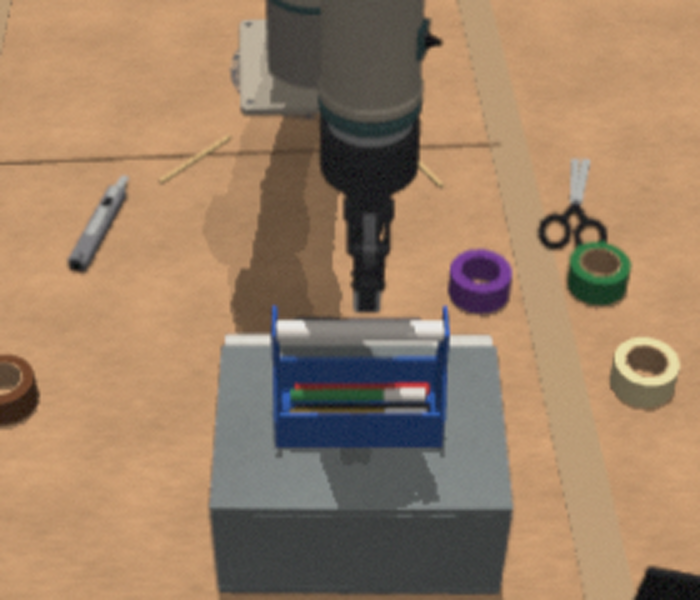

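The caddy stands upright on the top, free of the gripper. Moving back above the handle.

```bash
python3 -m jog '[{"x":-35,"y":0,"z":1,"ax":0,"ay":0,"az":0,"grip":45},{"x":-75,"y":0,"z":2,"ax":0,"ay":0,"az":0,"grip":45},{"x":-115,"y":0,"z":3,"ax":0,"ay":0,"az":0,"grip":40},{"x":-150,"y":0,"z":3,"ax":0,"ay":0,"az":0,"grip":35},{"x":-150,"y":0,"z":3,"ax":0,"ay":0,"az":0,"grip":35}]';  python3 -m jog '[{"x":0,"y":40,"z":0,"ax":0,"ay":0,"az":0,"grip":30},{"x":0,"y":80,"z":0,"ax":0,"ay":0,"az":0,"grip":30},{"x":0,"y":110,"z":0,"ax":0,"ay":0,"az":0,"grip":30},{"x":0,"y":110,"z":0,"ax":0,"ay":0,"az":0,"grip":30},{"x":0,"y":110,"z":0,"ax":0,"ay":0,"az":0,"grip":30}]'
python3 - <<'E'
from h import *
s=st(); g=get_image("wrist");save(g,"w7")
E
```

```text
clock: 9.7
eef_pos: [581.5, 19.9, 313.2]
tool_rot: [-1.573, 0.007, -0.057]
force: [0.8, 0.0, 0.2]
width: 35.0
clock: 10.2
eef_pos: [587.5, 19.9, 204.0]
tool_rot: [-1.57, 0.001, -0.059]
force: [1.0, 0.8, 0.5]
width: 30.0
t 10.2 pos [587.5  19.9 204. ] rot [-1.57e+00  1.00e-03 -5.90e-02] F [1.  0.8 0.5] w 30.0 q [ 0.2   0.62 -0.44  1.73  0.33  0.87 -0.44]
```

View pics/w7.png

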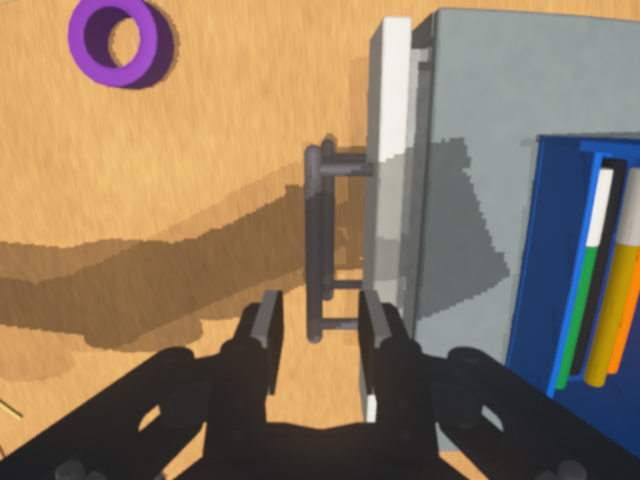

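Handle runs from (313,148) to (315,340) at column 314, with the finger mid at about 320.

Run:
```python
from h import *
g=get_image("wrist"); h=cast(g,[(313,148),(315,340)],106);print(h.round(1).tolist(),h.mean(0).round(1),np.linalg.norm(h[0]-h[1]));st()
delta([*h.mean(0)[:2],97],[-1.5708,0,-0.058])
```

```text
[[587.5, 78.4, 106.0], [580.6, -48.1, 106.0]] [584.1  15.2 106. ] 126.68889498669579
t 10.3 pos [588.6  20.1 205.8] rot [-1.57  -0.003 -0.059] F [-0.1 -0.1  0.5] w 30.3 q [ 0.2   0.61 -0.44  1.73  0.33  0.87 -0.45]
shift [ -4.6 108.8  -5.3]
rot [-0.0007 -0.0011  0.0028]
```

```bash
python3 -m jog '[{"x":-4,"y":30,"z":-4,"ax":0,"ay":0,"az":0,"grip":26},{"x":-4,"y":55,"z":-4,"ax":0,"ay":0,"az":0,"grip":26},{"x":-4,"y":70,"z":-4,"ax":0,"ay":0,"az":0,"grip":26},{"x":-4,"y":70,"z":-4,"ax":0,"ay":0,"az":0,"grip":26}]'
python3 - <<'E'
from h import *
s=st(); g=get_image("wrist");save(g,"w8")
E
```

```text
clock: 10.7
eef_pos: [582.8, 15.8, 134.0]
tool_rot: [-1.571, 0.001, -0.059]
force: [-0.1, -0.3, -0.5]
width: 25.7
t 10.7 pos [582.8  15.8 134. ] rot [-1.571e+00  1.000e-03 -5.900e-02] F [-0.1 -0.3 -0.5] w 25.7 q [ 0.17  0.7  -0.4   1.8   0.39  0.72 -0.49]
```

View pics/w8.png

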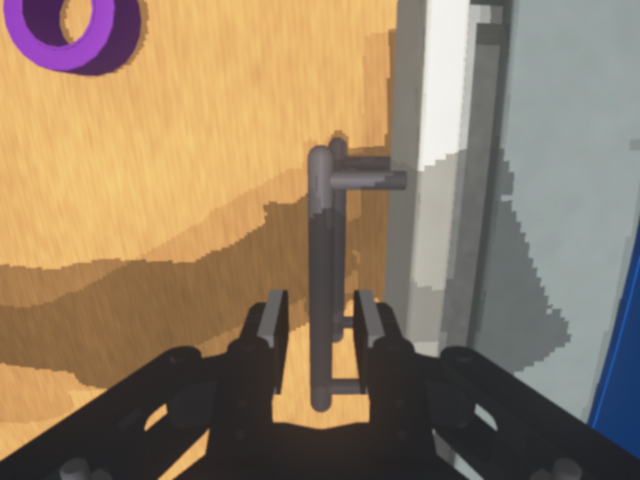

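The bar is centred between the fingers (column 320). Going down and gripping.

```bash
python3 -m jog '[{"x":0,"y":15,"z":0,"ax":0,"ay":0,"az":0,"grip":26},{"x":0,"y":30,"z":0,"ax":0,"ay":0,"az":0,"grip":26},{"x":0,"y":37,"z":0,"ax":0,"ay":0,"az":0,"grip":26},{"x":0,"y":37,"z":0,"ax":0,"ay":0,"az":0,"grip":26}]';python3 -m jog '[{"x":0,"y":0,"z":0,"ax":0,"ay":0,"az":0,"grip":5},{"x":0,"y":0,"z":0,"ax":0,"ay":0,"az":0,"grip":5},{"x":0,"y":0,"z":0,"ax":0,"ay":0,"az":0,"grip":5},{"x":0,"y":0,"z":0,"ax":0,"ay":0,"az":0,"grip":5},{"x":0,"y":0,"z":0,"ax":0,"ay":0,"az":0,"grip":5}]'
```

```text
clock: 11.15
eef_pos: [582.6, 15.9, 96.8]
tool_rot: [-1.571, 0.001, -0.059]
force: [0.6, 0.2, 0.8]
width: 25.9
clock: 11.65
eef_pos: [583.4, 16.1, 97.9]
tool_rot: [-1.571, -0.001, -0.059]
force: [0.3, 0.5, 3.7]
width: 8.8
```

```bash
python3 -m jog '[{"x":-10,"y":0,"z":0,"ax":0,"ay":0,"az":0,"grip":5},{"x":-28,"y":0,"z":0,"ax":0,"ay":0,"az":0,"grip":5},{"x":-46,"y":0,"z":0,"ax":0,"ay":0,"az":0,"grip":5},{"x":-64,"y":0,"z":0,"ax":0,"ay":0,"az":0,"grip":5},{"x":-80,"y":0,"z":0,"ax":0,"ay":0,"az":0,"grip":5}]';python3 -m jog '[{"x":-18,"y":0,"z":0,"ax":0,"ay":0,"az":0,"grip":5},{"x":-36,"y":0,"z":0,"ax":0,"ay":0,"az":0,"grip":5},{"x":-54,"y":0,"z":0,"ax":0,"ay":0,"az":0,"grip":5},{"x":-68,"y":0,"z":0,"ax":0,"ay":0,"az":0,"grip":5},{"x":-74,"y":0,"z":0,"ax":0,"ay":0,"az":0,"grip":5}]'; python3 -m jog '[{"x":-3,"y":0,"z":0,"ax":0,"ay":0,"az":0,"grip":5},{"x":-5,"y":0,"z":0,"ax":0,"ay":0,"az":0,"grip":5},{"x":-7,"y":0,"z":0,"ax":0,"ay":0,"az":0,"grip":5}]'
```

```text
clock: 12.15
eef_pos: [502.6, 20.9, 97.8]
tool_rot: [-1.57, -0.002, -0.059]
force: [2.2, 0.7, 1.2]
width: 8.5
clock: 12.65
eef_pos: [430.4, 25.2, 97.9]
tool_rot: [-1.57, -0.005, -0.059]
force: [12.1, -4.6, -10.2]
width: 8.7
clock: 12.95
eef_pos: [430.4, 25.2, 98.0]
tool_rot: [-1.567, -0.014, -0.061]
force: [20.5, -7.0, -18.1]
width: 9.1
```

Run:
```python
from h import *
s=st(); save(get_image("wrist"),"w9"); save(get_image("top"),"t9",(200,100,420,300),3.5)
```

```text
t 12.95 pos [430.4  25.2  98. ] rot [-1.567 -0.014 -0.061] F [ 20.5  -7.  -18.1] w 9.1 q [ 0.07  0.6  -0.28  2.24  0.48  0.34 -0.68]
```

View pics/t9.png

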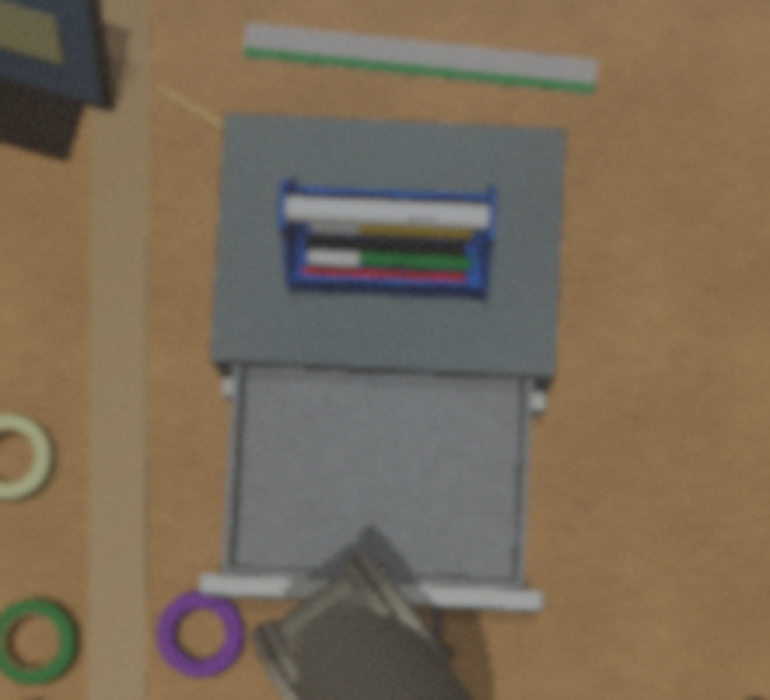

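View pics/w9.png

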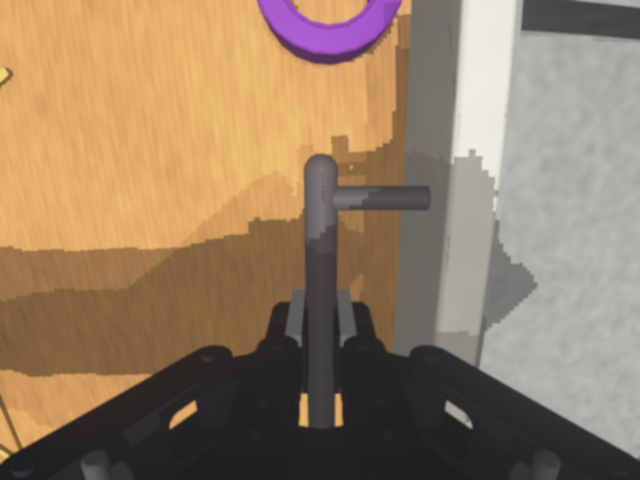

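Run:
```python
from h import *
t=get_image("top")
m=mask(t,(0,0,115),(180,30,255)); m[:,:255]=0;m[:,358:]=0;m[:258]=0;m[276:]=0
for b in blobs(m,15): print(b, cast(t,[b[1]],124).round(1))
print(cast(t,[(257.5,266.5),(354,271.5)],124).round(1))
g=get_image("wrist"); print("handle end",cast(g,[(320,155)],104).round(1)); print("front panel top outer edge", cast(g,[(462,10),(437,330)],124).round(1))
```

```text
([274, 258, 12, 3, 27], [279.4, 258.8]) [[499.8  90.2 124. ]]
([319, 258, 26, 6, 104], [334.1, 260.2]) [[494.6 -55.1 124. ]]
([257, 263, 27, 8, 168], [270.2, 266.7]) [[479.  114.8 124. ]]
([319, 266, 36, 9, 217], [336.6, 269.8]) [[469.1 -61.4 124. ]]
[[ 479.8  148.5  124. ]
 [ 464.1 -107.4  124. ]]
handle end [[433.9  88.7 104. ]]
front panel top outer edge [[471.6 124.7 124. ]
 [466.7  35.  124. ]]
```

The travel from shut matches 162 mm only if the drawer began about 8 mm ajar. The gap seen in w7 and the lower handle standing farther back both support that. The 20 N at a fixed position says it is at its stop. I'll relax, release and rise.

```bash
python3 -m jog '[{"x":4,"y":0,"z":0,"ax":0,"ay":0,"az":0,"grip":5},{"x":7,"y":0,"z":0,"ax":0,"ay":0,"az":0,"grip":5},{"x":7,"y":0,"z":0,"ax":0,"ay":0,"az":0,"grip":24},{"x":7,"y":0,"z":0,"ax":0,"ay":0,"az":0,"grip":24},{"x":7,"y":0,"z":0,"ax":0,"ay":0,"az":0,"grip":24}]'; python3 -m jog '[{"x":0,"y":-20,"z":0,"ax":0,"ay":0,"az":0,"grip":24},{"x":0,"y":-60,"z":0,"ax":0,"ay":0,"az":0,"grip":24},{"x":0,"y":-100,"z":0,"ax":0,"ay":0,"az":0,"grip":85},{"x":0,"y":-140,"z":0,"ax":0,"ay":0,"az":0,"grip":85},{"x":0,"y":-140,"z":0,"ax":0,"ay":0,"az":0,"grip":85}]'
python3 - <<'E'
from h import *
t=get_image("top");save(t,"t10")
for n,v in dict(cream=(590,317),green=(439,296),brown=(576,-352)).items(): print(n,np.round(roll(t,n,v)[:3],1))
st();delta([590,318,170],[-1.5708,0,0.49])
E
```

```text
clock: 13.65
eef_pos: [428.0, 25.0, 97.1]
tool_rot: [-1.571, 0.002, -0.059]
force: [0.8, 0.2, -0.2]
width: 23.8
clock: 14.15
eef_pos: [431.5, 25.7, 241.3]
tool_rot: [-1.57, -0.008, -0.059]
force: [1.1, 0.7, -0.0]
width: 66.2
cream [589.2 318.   35.4]
green [439.1 295.9  33.6]
brown [ 576.7 -351.6   37.9]
t 14.2 pos [430.2  25.1 239.3] rot [-1.571 -0.005 -0.059] F [ 0.7 -0.8  0.1] w 73.6 q [ 0.27  0.36 -0.52  2.09  0.26  0.75 -0.47]
shift [141.8  69.9 301.9]
rot [ 0.0013 -0.5495  0.0045]
```

View pics/t10.png

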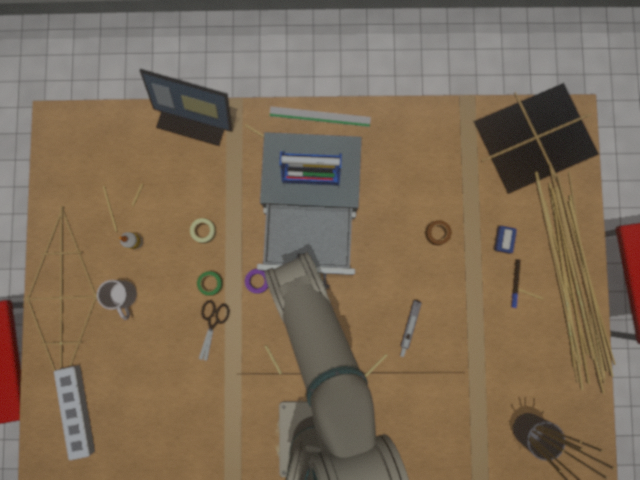

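The drawer is out and the rolls haven't moved. Candidates: cream (203,230), green (210,283) and brown (438,232) are the tapes, and purple (257,280) is the look-alike to leave. Heading for cream, turning the jaws along y.

```bash
python3 -m jog '[{"x":15,"y":0,"z":30,"ax":0,"ay":-0.14,"az":0,"grip":85},{"x":29,"y":0,"z":60,"ax":0,"ay":-0.28,"az":0,"grip":85},{"x":43,"y":0,"z":90,"ax":0,"ay":-0.42,"az":0,"grip":85},{"x":57,"y":0,"z":121,"ax":0,"ay":-0.56,"az":0,"grip":85},{"x":71,"y":0,"z":151,"ax":0,"ay":-0.7,"az":0,"grip":85}]'
python3 - <<'E'
from h import *
st();delta([590,318,200],[-1.5708,0,1.513])
E
```

```text
clock: 14.7
eef_pos: [508.2, 172.4, 235.6]
tool_rot: [-1.57, 0.003, 0.647]
force: [-0.2, 0.0, -0.5]
width: 85.1
t 14.7 pos [508.2 172.4 235.6] rot [-1.57   0.003  0.647] F [-0.2  0.  -0.5] w 85.1 q [ 0.07  0.55 -0.68  1.83  0.42  0.92 -0.15]
shift [153.1  35.1  66.8]
rot [-0.0022 -0.8657 -0.0028]
```

```bash
python3 -m jog '[{"x":31,"y":0,"z":13,"ax":0,"ay":-0.14,"az":0,"grip":85},{"x":62,"y":0,"z":26,"ax":0,"ay":-0.28,"az":0,"grip":85},{"x":92,"y":8,"z":40,"ax":0,"ay":-0.42,"az":0,"grip":85},{"x":123,"y":16,"z":54,"ax":0,"ay":-0.56,"az":0,"grip":85},{"x":153,"y":25,"z":67,"ax":0,"ay":-0.7,"az":0,"grip":85}]';python3 -m jog '[{"x":0,"y":0,"z":0,"ax":0,"ay":-0.14,"az":0,"grip":85},{"x":0,"y":0,"z":0,"ax":0,"ay":-0.166,"az":0,"grip":85},{"x":0,"y":0,"z":0,"ax":0,"ay":-0.166,"az":0,"grip":85}]'
python3 - <<'E'
from h import *
st();g=get_image("wrist");save(g,"w10")
E
```

```text
clock: 15.2
eef_pos: [591.0, 317.6, 209.7]
tool_rot: [-1.569, 0.003, 1.348]
force: [0.5, 0.1, -0.4]
width: 85.2
clock: 15.5
eef_pos: [590.7, 316.0, 210.7]
tool_rot: [-1.568, 0.002, 1.505]
force: [-0.5, 0.1, 0.7]
width: 85.1
t 15.5 pos [590.7 316.  210.7] rot [-1.568  0.002  1.505] F [-0.5  0.1  0.7] w 85.1 q [-0.09  0.82 -0.84  1.47  0.64  1.14  0.46]
```

View pics/w10.png

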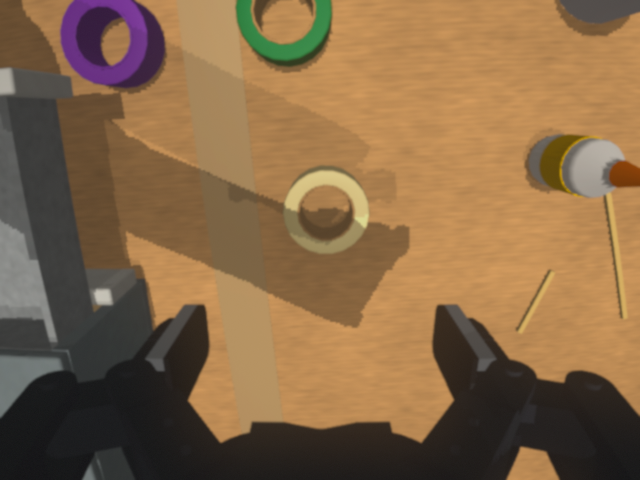

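Cream's ring is centred at (326,210) between the jaw columns, and the clearings around it are free.

Run:
```python
from h import *
g=get_image("wrist"); p=cast(g,[(326,210),(284,212),(369,212)],36);print(p.round(1).tolist(),np.linalg.norm(p[1]-p[2]))
delta([*p[0][:2],16],[-1.5708,0,1.513])
```

```text
[[588.0, 320.7, 36.0], [587.4, 286.8, 36.0], [592.0, 355.2, 36.0]] 68.52326201659152
shift [  4.9 195.8   3.5]
rot [-0.0005 -0.0087 -0.0014]
```

```bash
python3 -m jog '[{"x":4,"y":45,"z":2,"ax":0,"ay":0,"az":0,"grip":85},{"x":4,"y":85,"z":2,"ax":0,"ay":0,"az":0,"grip":85},{"x":4,"y":115,"z":2,"ax":0,"ay":0,"az":0,"grip":85},{"x":4,"y":130,"z":2,"ax":0,"ay":0,"az":0,"grip":85},{"x":4,"y":130,"z":2,"ax":0,"ay":0,"az":0,"grip":85}]'
python3 - <<'E'
from h import *
st();g=get_image("wrist");save(g,"w11")
E
```

```text
clock: 16.1
eef_pos: [589.0, 319.6, 80.6]
tool_rot: [-1.568, 0.003, 1.506]
force: [-0.6, 0.3, -0.1]
width: 85.1
t 16.1 pos [589.  319.6  80.6] rot [-1.568  0.003  1.506] F [-0.6  0.3 -0.1] w 85.1 q [-0.14  0.96 -0.75  1.56  0.76  0.93  0.36]
```

View pics/w11.png

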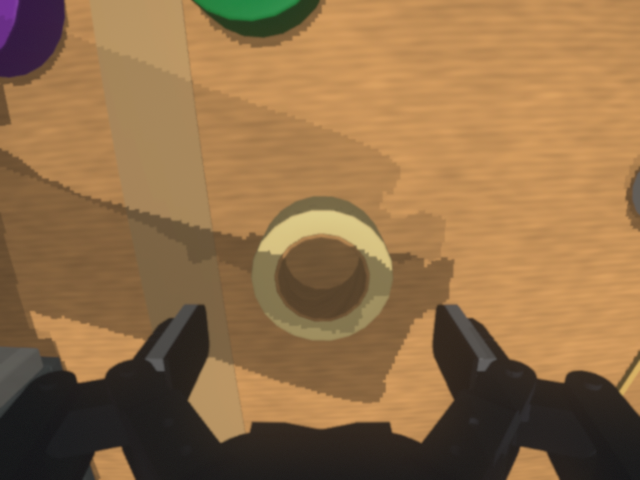

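Run:
```python
from h import *
g=get_image("wrist"); p=cast(g,[(322,275),(252,275),(392,275)],36);print(p.round(1).tolist(),np.linalg.norm(p[1]-p[2]))
delta([*p[0][:2],16],[-1.5708,0,1.513])
```

```text
[[589.5, 321.9, 36.0], [587.3, 287.4, 36.0], [591.8, 356.4, 36.0]] 69.07713764271415
shift [ 0.2 67.8  1.1]
rot [ 0.0015 -0.0068  0.0014]
```

```bash
python3 -m jog '[{"x":1,"y":25,"z":0,"ax":0,"ay":0,"az":0,"grip":85},{"x":1,"y":50,"z":0,"ax":0,"ay":0,"az":0,"grip":85},{"x":1,"y":62,"z":0,"ax":0,"ay":0,"az":0,"grip":85},{"x":1,"y":67,"z":0,"ax":0,"ay":0,"az":0,"grip":85},{"x":1,"y":67,"z":0,"ax":0,"ay":0,"az":0,"grip":85}]';python3 -m jog '[{"x":0,"y":0,"z":0,"ax":0,"ay":0,"az":0,"grip":62},{"x":0,"y":0,"z":0,"ax":0,"ay":0,"az":0,"grip":62},{"x":0,"y":0,"z":0,"ax":0,"ay":0,"az":0,"grip":62},{"x":0,"y":0,"z":0,"ax":0,"ay":0,"az":0,"grip":62}]'
python3 - <<'E'
from h import *
st();g=get_image("wrist");save(g,"w12")
E
```

```text
clock: 16.7
eef_pos: [590.3, 322.4, 16.1]
tool_rot: [-1.572, -0.001, 1.507]
force: [0.3, 1.0, -0.1]
width: 85.4
clock: 17.1
eef_pos: [590.8, 322.6, 17.7]
tool_rot: [-1.573, -0.001, 1.507]
force: [-0.9, -0.8, 6.4]
width: 68.9
t 17.1 pos [590.8 322.6  17.7] rot [-1.573e+00 -1.000e-03  1.507e+00] F [-0.9 -0.8  6.4] w 68.9 q [-0.17  1.04 -0.69  1.57  0.83  0.84  0.31]
```

View pics/w12.png

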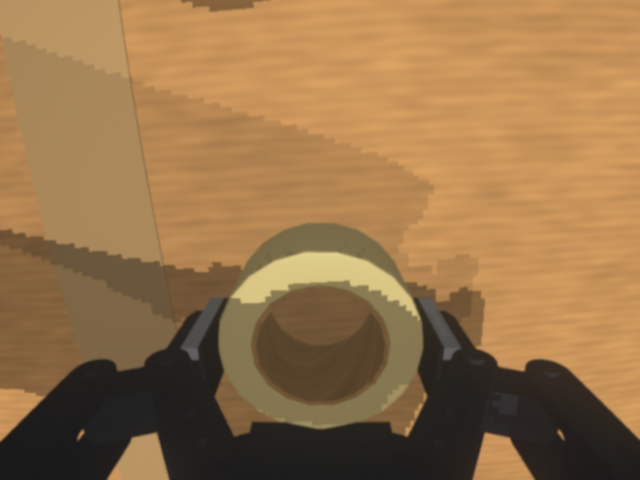

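Cream is gripped at 68.9 mm. Lifting and taking it to the rear-centre place (594,14).

```bash
python3 -m jog '[{"x":0,"y":-30,"z":0,"ax":0,"ay":0,"az":0,"grip":62},{"x":0,"y":-70,"z":0,"ax":0,"ay":0,"az":0,"grip":62},{"x":0,"y":-110,"z":0,"ax":0,"ay":0,"az":0,"grip":62},{"x":0,"y":-150,"z":0,"ax":0,"ay":0,"az":0,"grip":62},{"x":0,"y":-170,"z":0,"ax":0,"ay":0,"az":0,"grip":62}]';python3 - <<'E'
from h import *
st();delta([594,14,185],[-1.5708,0,1.513])
E
```

```text
clock: 17.65
eef_pos: [591.0, 323.7, 190.6]
tool_rot: [-1.576, -0.004, 1.507]
force: [0.8, -0.1, -0.9]
width: 68.7
t 17.65 pos [591.  323.7 190.6] rot [-1.576 -0.004  1.507] F [ 0.8 -0.1 -0.9] w 68.7 q [-0.11  0.84 -0.83  1.49  0.66  1.1   0.44]
shift [-308.9    4.3  -22.7]
rot [ 0.005  -0.006   0.0044]
```

```bash
python3 -m jog '[{"x":-30,"y":0,"z":-2,"ax":0,"ay":0,"az":0,"grip":62},{"x":-65,"y":0,"z":-5,"ax":0,"ay":0,"az":0,"grip":62},{"x":-100,"y":0,"z":-8,"ax":0,"ay":0,"az":0,"grip":62},{"x":-135,"y":0,"z":-10,"ax":0,"ay":0,"az":0,"grip":62},{"x":-170,"y":0,"z":-12,"ax":0,"ay":0,"az":0,"grip":62}]';python3 -m jog '[{"x":-35,"y":0,"z":-3,"ax":0,"ay":0,"az":0,"grip":62},{"x":-70,"y":0,"z":-6,"ax":0,"ay":0,"az":0,"grip":62},{"x":-105,"y":0,"z":-9,"ax":0,"ay":-0.005,"az":0,"grip":62},{"x":-139,"y":0,"z":-11,"ax":0,"ay":-0.005,"az":0,"grip":62},{"x":-139,"y":0,"z":-11,"ax":0,"ay":-0.005,"az":0,"grip":62}]';python3 - <<'E'
from h import *
st();g=get_image("wrist");save(g,"w13");delta([594,14,90],[-1.5708,0,1.513])
E
```

```text
clock: 18.15
eef_pos: [591.1, 150.3, 186.3]
tool_rot: [-1.572, -0.0, 1.507]
force: [0.3, -0.5, -1.1]
width: 68.8
clock: 18.65
eef_pos: [593.4, 4.8, 185.3]
tool_rot: [-1.571, 0.005, 1.503]
force: [0.5, 0.2, -0.6]
width: 68.8
t 18.65 pos [593.4   4.8 185.3] rot [-1.571  0.005  1.503] F [ 0.5  0.2 -0.6] w 68.8 q [ 0.45  0.76 -0.87  1.72  0.68  0.99  0.83]
shift [ 5.6 95.7 -0.1]
rot [ 0.0007 -0.0065 -0.0018]
```

View pics/w13.png

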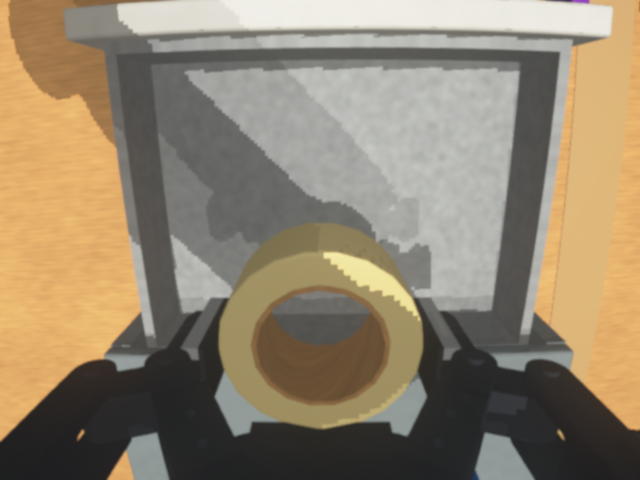

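Run:
```python
from h import *
g=get_image("wrist");save(g,"w13b"); st()
f=cast(g,[(152,62),(520,62)],72);print("floor front corners",f.round(1).tolist(),np.linalg.norm(f[0]-f[1]))
f=cast(g,[(105,345),(574,350)],136);print("cab edge",f.round(1).tolist(),np.linalg.norm(f[0]-f[1]))
f=cast(g,[(66,36),(611,36)],124);print("front panel in",f.round(1).tolist(),np.linalg.norm(f[0]-f[1]))
```

```text
t 18.75 pos [593.4  11.3 186.1] rot [-1.572 -0.     1.51 ] F [ 0.7  0.4 -0.6] w 68.6 q [ 0.45  0.76 -0.87  1.72  0.68  0.99  0.83]
floor front corners [[478.9, -84.3, 72.0], [492.4, 135.0, 72.0]] 219.716492072313
cab edge [[629.0, -112.5, 136.0], [649.7, 147.6, 136.0]] 260.93735984926667
front panel in [[470.9, -104.1, 124.0], [486.4, 155.4, 124.0]] 259.96330683449855
```

```bash
python3 -m jog '[{"x":3,"y":25,"z":0,"ax":0,"ay":0,"az":0,"grip":62},{"x":3,"y":50,"z":0,"ax":0,"ay":0,"az":0,"grip":62},{"x":3,"y":75,"z":0,"ax":0,"ay":0,"az":0,"grip":62},{"x":3,"y":88,"z":0,"ax":0,"ay":0,"az":0,"grip":62},{"x":3,"y":91,"z":0,"ax":0,"ay":0,"az":0,"grip":62}]';python3 -m jog '[{"x":0,"y":1,"z":0,"ax":0,"ay":0,"az":0,"grip":62},{"x":0,"y":2,"z":0,"ax":0,"ay":0,"az":0,"grip":62},{"x":0,"y":3,"z":0,"ax":0,"ay":0,"az":0,"grip":62}]';python3 - <<'E'
from h import *
st();g=get_image("wrist");save(g,"w14")
E
```

```text
clock: 19.25
eef_pos: [592.6, 16.5, 93.5]
tool_rot: [-1.569, -0.0, 1.514]
force: [-0.7, 0.1, -1.7]
width: 68.5
clock: 19.55
eef_pos: [594.1, 15.4, 92.4]
tool_rot: [-1.573, -0.0, 1.512]
force: [1.0, 0.6, -1.1]
width: 68.7
t 19.55 pos [594.1  15.4  92.4] rot [-1.573 -0.     1.512] F [ 1.   0.6 -1.1] w 68.7 q [ 0.39  0.87 -0.78  1.79  0.81  0.83  0.72]
```

View pics/w14.png

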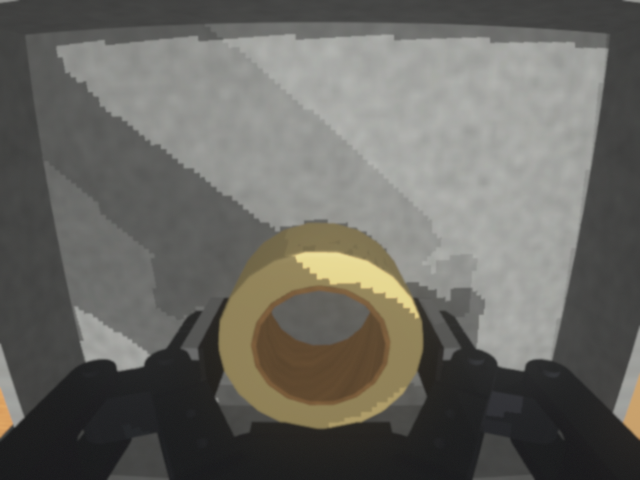

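Just above the floor. Creeping down the last few millimetres, then releasing.

```bash
python3 -m jog '[{"x":0,"y":1,"z":0,"ax":0,"ay":0,"az":0,"grip":62},{"x":0,"y":2,"z":0,"ax":0,"ay":0,"az":0,"grip":62},{"x":0,"y":3,"z":0,"ax":0,"ay":0,"az":0,"grip":62},{"x":0,"y":3,"z":0,"ax":0,"ay":0,"az":0,"grip":62}]';python3 -m jog '[{"x":0,"y":0,"z":0,"ax":0,"ay":0,"az":0,"grip":74},{"x":0,"y":0,"z":0,"ax":0,"ay":0,"az":0,"grip":80},{"x":0,"y":0,"z":0,"ax":0,"ay":0,"az":0,"grip":82},{"x":0,"y":-20,"z":0,"ax":0,"ay":0,"az":0,"grip":82},{"x":0,"y":-60,"z":0,"ax":0,"ay":0,"az":0,"grip":82}]';python3 -m jog '[{"x":0,"y":-30,"z":0,"ax":0,"ay":0,"az":0,"grip":85},{"x":0,"y":-60,"z":0,"ax":0,"ay":0,"az":0,"grip":85},{"x":0,"y":-75,"z":0,"ax":0,"ay":0,"az":0,"grip":85},{"x":0,"y":-75,"z":0,"ax":0,"ay":0,"az":0,"grip":85}]';python3 - <<'E'
from h import *
st();g=get_image("wrist");save(g,"w15");t=get_image("top")
print(np.round(roll(t,"green",(439,296))[:3],1),np.round(roll(t,"brown",(576,-352))[:3],1))
delta([439,297,210],[-1.5708,0,1.513])
E
```

```text
clock: 20.0
eef_pos: [594.3, 15.0, 89.6]
tool_rot: [-1.573, 0.0, 1.512]
force: [-0.6, -1.2, 6.8]
width: 68.6
clock: 20.5
eef_pos: [591.1, 14.5, 146.1]
tool_rot: [-1.564, 0.001, 1.512]
force: [0.9, -0.7, 0.5]
width: 81.9
clock: 20.9
eef_pos: [594.4, 15.5, 225.0]
tool_rot: [-1.574, -0.001, 1.512]
force: [0.2, 0.6, 0.4]
width: 84.9
t 20.9 pos [594.4  15.5 225. ] rot [-1.574e+00 -1.000e-03  1.512e+00] F [0.2 0.6 0.4] w 84.9 q [ 0.46  0.71 -0.91  1.68  0.63  1.06  0.86]
[439.1 295.9  33.6] [ 577.  -351.5   37.9]
shift [272.8  12.2 170.1]
rot [-0.0014 -0.0012 -0.0007]
```

View pics/w15.png

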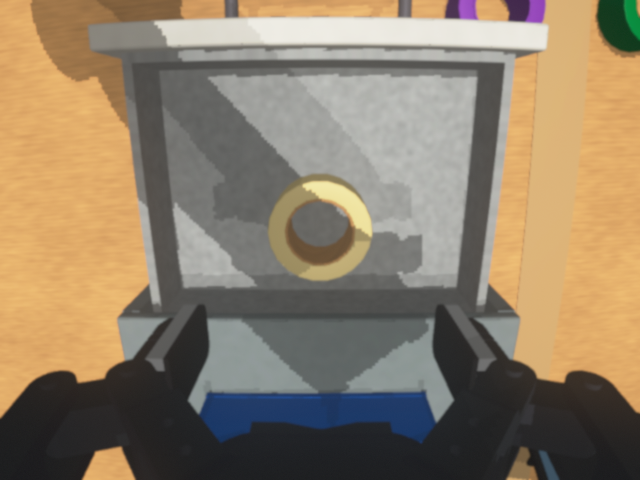

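Cream lies flat in the drawer at (320,228). Next is green.

```bash
python3 -m jog '[{"x":33,"y":0,"z":20,"ax":0,"ay":0,"az":0,"grip":85},{"x":68,"y":0,"z":42,"ax":0,"ay":0,"az":0,"grip":85},{"x":105,"y":0,"z":65,"ax":0,"ay":0,"az":0,"grip":85},{"x":141,"y":0,"z":88,"ax":0,"ay":0,"az":0,"grip":85},{"x":176,"y":0,"z":110,"ax":0,"ay":0,"az":0,"grip":85}]';python3 -m jog '[{"x":36,"y":0,"z":22,"ax":0,"ay":0,"az":0,"grip":85},{"x":70,"y":0,"z":44,"ax":0,"ay":0,"az":0,"grip":85},{"x":97,"y":5,"z":60,"ax":0,"ay":0,"az":0,"grip":85},{"x":97,"y":5,"z":60,"ax":0,"ay":0,"az":0,"grip":85},{"x":97,"y":5,"z":60,"ax":0,"ay":0,"az":0,"grip":85}]';python3 - <<'E'
from h import *
st();g=get_image("wrist");save(g,"w16")
E
```

```text
clock: 21.5
eef_pos: [492.0, 197.9, 221.5]
tool_rot: [-1.568, 0.001, 1.512]
force: [-0.1, 0.2, 0.5]
width: 85.4
clock: 22.0
eef_pos: [438.7, 297.3, 216.7]
tool_rot: [-1.569, 0.002, 1.514]
force: [0.6, -0.3, 0.1]
width: 85.3
t 22.0 pos [438.7 297.3 216.7] rot [-1.569  0.002  1.514] F [ 0.6 -0.3  0.1] w 85.3 q [-0.08  0.63 -0.89  1.86  0.6   0.95  0.27]
```

View pics/w16.png

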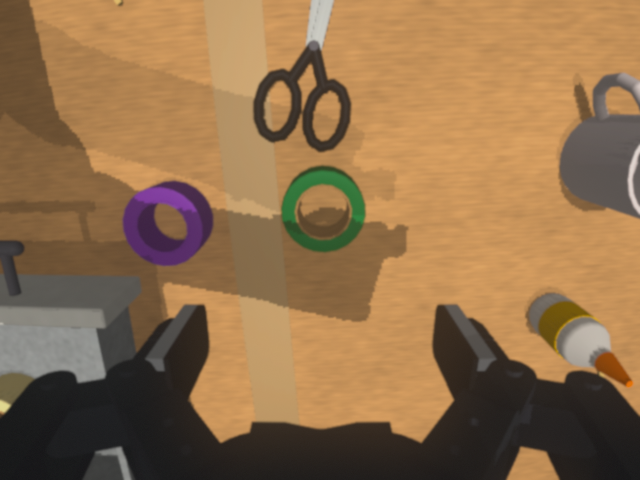

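Green is at (323,209) and the purple look-alike is at (168,222), which I leave. The green ring fits the size and colour. Descending.

```bash
python3 -m jog '[{"x":2,"y":45,"z":0,"ax":0,"ay":0,"az":0,"grip":85},{"x":2,"y":85,"z":0,"ax":0,"ay":0,"az":0,"grip":85},{"x":2,"y":120,"z":0,"ax":0,"ay":0,"az":0,"grip":85},{"x":2,"y":136,"z":0,"ax":0,"ay":0,"az":0,"grip":85},{"x":2,"y":136,"z":0,"ax":0,"ay":0,"az":0,"grip":85}]'
python3 - <<'E'
from h import *
s=st();g=get_image("wrist");save(g,"w17")
r=roll(g,"green",s["eef_pos"][:2]);print(r)
delta([r[0],r[1],16],[-1.5708,0,1.513])
E
```

```text
clock: 22.55
eef_pos: [439.3, 297.5, 80.2]
tool_rot: [-1.568, 0.003, 1.51]
force: [-0.1, 0.4, -0.1]
width: 85.2
t 22.55 pos [439.3 297.5  80.2] rot [-1.568  0.003  1.51 ] F [-0.1  0.4 -0.1] w 85.2 q [-0.2   0.81 -0.71  1.97  0.83  0.69  0.07]
(435.3722229003906, 299.30303955078125, 36.92068862915039, 394, (253, 195, 141, 143))
shift [ 0.3 65.9  4.6]
rot [-0.001  -0.0021 -0.001 ]
```

View pics/w17.png

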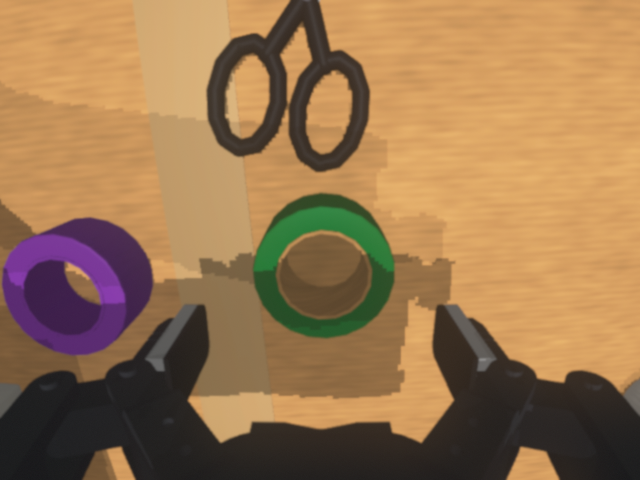

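```bash
python3 -m jog '[{"x":1,"y":25,"z":1,"ax":0,"ay":0,"az":0,"grip":85},{"x":1,"y":50,"z":1,"ax":0,"ay":0,"az":0,"grip":85},{"x":1,"y":62,"z":1,"ax":0,"ay":0,"az":0,"grip":85},{"x":1,"y":66,"z":1,"ax":0,"ay":0,"az":0,"grip":85},{"x":1,"y":66,"z":1,"ax":0,"ay":0,"az":0,"grip":85}]';python3 -m jog '[{"x":0,"y":0,"z":0,"ax":0,"ay":0,"az":0,"grip":62},{"x":0,"y":0,"z":0,"ax":0,"ay":0,"az":0,"grip":62},{"x":0,"y":0,"z":0,"ax":0,"ay":0,"az":0,"grip":62},{"x":0,"y":0,"z":0,"ax":0,"ay":0,"az":0,"grip":62}]';  python3 -m jog '[{"x":0,"y":-30,"z":0,"ax":0,"ay":0,"az":0,"grip":62},{"x":0,"y":-70,"z":0,"ax":0,"ay":0,"az":0,"grip":62},{"x":0,"y":-110,"z":0,"ax":0,"ay":0,"az":0,"grip":62},{"x":0,"y":-150,"z":0,"ax":0,"ay":0,"az":0,"grip":62},{"x":0,"y":-170,"z":0,"ax":0,"ay":0,"az":0,"grip":62}]';python3 - <<'E'
from h import *
st();g=get_image("wrist");save(g,"w18");delta([529,66,185],[-1.5708,0,1.513])
E
```

```text
clock: 23.1
eef_pos: [439.4, 301.1, 17.1]
tool_rot: [-1.572, -0.001, 1.512]
force: [-0.2, 0.5, 0.7]
width: 84.9
clock: 23.5
eef_pos: [439.5, 301.0, 18.2]
tool_rot: [-1.573, -0.001, 1.512]
force: [-1.0, -1.2, 8.3]
width: 67.9
clock: 24.0
eef_pos: [439.7, 301.9, 190.4]
tool_rot: [-1.575, -0.004, 1.512]
force: [0.5, -0.2, -1.4]
width: 67.9
t 24.0 pos [439.7 301.9 190.4] rot [-1.575 -0.004  1.512] F [ 0.5 -0.2 -1.4] w 67.9 q [-0.11  0.66 -0.86  1.89  0.65  0.89  0.22]
shift [-231.2    6.7 -102.2]
rot [ 0.0068 -0.0009  0.0053]
```

View pics/w18.png

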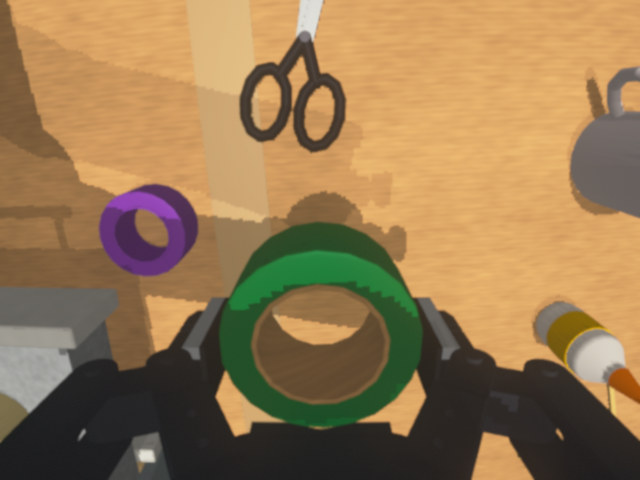

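Green is held square. Over to the front-left place.

```bash
python3 -m jog '[{"x":-30,"y":0,"z":-13,"ax":0,"ay":0,"az":0,"grip":62},{"x":-65,"y":0,"z":-29,"ax":0,"ay":0,"az":0,"grip":62},{"x":-100,"y":0,"z":-44,"ax":0,"ay":0,"az":0,"grip":62},{"x":-135,"y":0,"z":-60,"ax":0,"ay":0,"az":0,"grip":62},{"x":-170,"y":0,"z":-75,"ax":0,"ay":0,"az":0,"grip":62}]';python3 -m jog '[{"x":-30,"y":0,"z":-13,"ax":0,"ay":0,"az":0,"grip":62},{"x":-50,"y":0,"z":-22,"ax":0,"ay":0,"az":0,"grip":62},{"x":-61,"y":0,"z":-27,"ax":0,"ay":0,"az":0,"grip":62},{"x":-61,"y":0,"z":-27,"ax":0,"ay":0,"az":0,"grip":62},{"x":-61,"y":0,"z":-27,"ax":0,"ay":0,"az":0,"grip":62}]';python3 - <<'E'
from h import *
st();g=get_image("wrist");save(g,"w19");save(get_image("top"),"t19",(200,100,420,300),3.5);delta([529,66,90],[-1.5708,0,1.513])
E
```

```text
clock: 24.55
eef_pos: [504.1, 124.9, 186.7]
tool_rot: [-1.571, 0.0, 1.512]
force: [0.2, 0.1, -1.6]
width: 68.2
clock: 25.05
eef_pos: [526.7, 65.5, 186.6]
tool_rot: [-1.571, -0.001, 1.513]
force: [-0.4, -0.1, -0.6]
width: 67.9
t 25.05 pos [526.7  65.5 186.6] rot [-1.571e+00 -1.000e-03  1.513e+00] F [-0.4 -0.1 -0.6] w 67.9 q [ 0.39  0.68 -0.89  1.89  0.67  0.9   0.68]
shift [ 0.  96.6 -2.4]
rot [0.0001 0.0018 0.001 ]
```

View pics/w19.png

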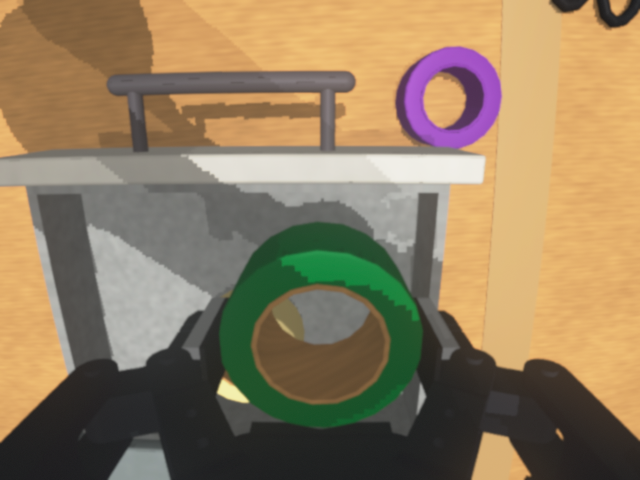

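```bash
python3 -m jog '[{"x":-1,"y":20,"z":-4,"ax":0,"ay":0,"az":0,"grip":62},{"x":-1,"y":45,"z":-4,"ax":0,"ay":0,"az":0,"grip":62},{"x":-1,"y":70,"z":-4,"ax":0,"ay":0,"az":0,"grip":62},{"x":-1,"y":87,"z":-4,"ax":0,"ay":0,"az":0,"grip":62},{"x":-1,"y":92,"z":-4,"ax":0,"ay":0,"az":0,"grip":62}]';python3 -m jog '[{"x":0,"y":0,"z":0,"ax":0,"ay":0,"az":0,"grip":62},{"x":0,"y":1,"z":0,"ax":0,"ay":0,"az":0,"grip":62},{"x":0,"y":2,"z":0,"ax":0,"ay":0,"az":0,"grip":62}]';python3 - <<'E'
from h import *
st();g=get_image("wrist");save(g,"w20")
E
```

```text
clock: 25.65
eef_pos: [529.6, 64.1, 92.9]
tool_rot: [-1.568, 0.0, 1.515]
force: [-0.2, -1.1, -1.4]
width: 68.0
clock: 25.95
eef_pos: [531.7, 63.3, 93.3]
tool_rot: [-1.573, -0.001, 1.512]
force: [-0.7, -0.1, -1.6]
width: 68.0
t 25.95 pos [531.7  63.3  93.3] rot [-1.573e+00 -1.000e-03  1.512e+00] F [-0.7 -0.1 -1.6] w 68.0 q [ 0.31  0.8  -0.76  1.95  0.83  0.73  0.55]
```

View pics/w20.png

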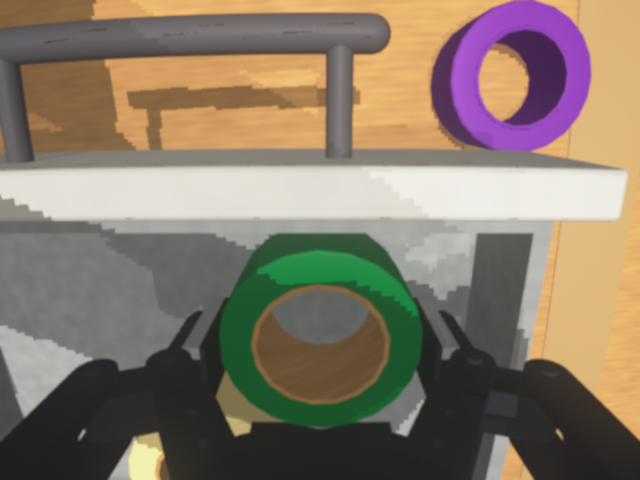

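```bash
python3 -m jog '[{"x":0,"y":1,"z":0,"ax":0,"ay":0,"az":0,"grip":62},{"x":0,"y":2,"z":0,"ax":0,"ay":0,"az":0,"grip":62},{"x":0,"y":3,"z":0,"ax":0,"ay":0,"az":0,"grip":62},{"x":0,"y":4,"z":0,"ax":0,"ay":0,"az":0,"grip":62}]';python3 -m jog '[{"x":0,"y":0,"z":0,"ax":0,"ay":0,"az":0,"grip":72},{"x":0,"y":0,"z":0,"ax":0,"ay":0,"az":0,"grip":78},{"x":0,"y":0,"z":0,"ax":0,"ay":0,"az":0,"grip":78},{"x":0,"y":-20,"z":0,"ax":0,"ay":0,"az":0,"grip":78},{"x":0,"y":-60,"z":0,"ax":0,"ay":0,"az":0,"grip":78}]';python3 -m jog '[{"x":0,"y":-30,"z":0,"ax":0,"ay":0,"az":0,"grip":85},{"x":0,"y":-60,"z":0,"ax":0,"ay":0,"az":0,"grip":85},{"x":0,"y":-85,"z":0,"ax":0,"ay":0,"az":0,"grip":85},{"x":0,"y":-85,"z":0,"ax":0,"ay":0,"az":0,"grip":85}]';python3 - <<'E'
from h import *
st();g=get_image("wrist");save(g,"w21");t=get_image("top")
print(np.round(roll(t,"brown",(576,-352))[:3],1))
delta([577,-351,215],[-1.5708,0,1.513])
E
```

```text
clock: 26.4
eef_pos: [532.5, 62.7, 90.1]
tool_rot: [-1.574, 0.001, 1.512]
force: [-1.3, -3.4, 20.9]
width: 68.1
clock: 26.9
eef_pos: [529.0, 62.2, 146.5]
tool_rot: [-1.565, 0.001, 1.512]
force: [0.4, -0.3, 1.1]
width: 77.9
clock: 27.3
eef_pos: [532.8, 63.9, 236.4]
tool_rot: [-1.577, -0.002, 1.512]
force: [-0.1, 0.2, -0.0]
width: 84.9
t 27.3 pos [532.8  63.9 236.4] rot [-1.577 -0.002  1.512] F [-0.1  0.2 -0. ] w 84.9 q [ 0.43  0.62 -0.94  1.83  0.6   0.99  0.75]
[ 575.5 -351.9   37.1]
shift [-410.2   18.5  -70.4]
rot [ 0.0004 -0.0013 -0.0004]
```

View pics/w21.png

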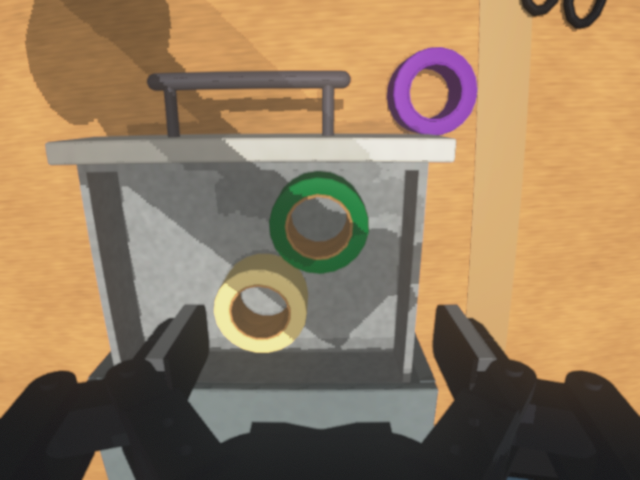

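Both lie flat: green (319,222), cream (261,308). Next is brown at about (576,-352).

```bash
python3 -m jog '[{"x":-35,"y":0,"z":-6,"ax":0,"ay":0,"az":0,"grip":85},{"x":-75,"y":0,"z":-13,"ax":0,"ay":0,"az":0,"grip":85},{"x":-120,"y":0,"z":-20,"ax":0,"ay":0,"az":0,"grip":85},{"x":-165,"y":0,"z":-28,"ax":0,"ay":0,"az":0,"grip":85},{"x":-210,"y":0,"z":-36,"ax":0,"ay":0,"az":0,"grip":85}]';python3 -m jog '[{"x":-45,"y":0,"z":-7,"ax":0,"ay":0,"az":0,"grip":85},{"x":-90,"y":0,"z":-14,"ax":0,"ay":0,"az":0,"grip":85},{"x":-135,"y":0,"z":-21,"ax":0,"ay":0,"az":0,"grip":85},{"x":-175,"y":10,"z":-28,"ax":0,"ay":0,"az":0,"grip":85},{"x":-200,"y":20,"z":-34,"ax":0,"ay":0,"az":0,"grip":85}]';python3 -m jog '[{"x":0,"y":0,"z":0,"ax":0,"ay":0,"az":0,"grip":85},{"x":0,"y":0,"z":0,"ax":0,"ay":0,"az":0,"grip":85}]';python3 - <<'E'
from h import *
st();g=get_image("wrist");save(g,"w22")
E
```

```text
clock: 27.9
eef_pos: [553.7, -150.7, 231.6]
tool_rot: [-1.568, -0.0, 1.512]
force: [1.7, -0.0, -0.1]
width: 85.3
clock: 28.4
eef_pos: [575.2, -355.0, 210.6]
tool_rot: [-1.568, 0.001, 1.508]
force: [-0.1, 1.0, -0.3]
width: 85.0
clock: 28.6
eef_pos: [575.9, -350.0, 211.1]
tool_rot: [-1.568, -0.002, 1.512]
force: [-0.5, 1.9, -0.6]
width: 84.7
t 28.6 pos [ 575.9 -350.   211.1] rot [-1.568 -0.002  1.512] F [-0.5  1.9 -0.6] w 84.7 q [ 0.97  0.85 -0.9   1.46  0.69  1.18  1.47]
```

View pics/w22.png

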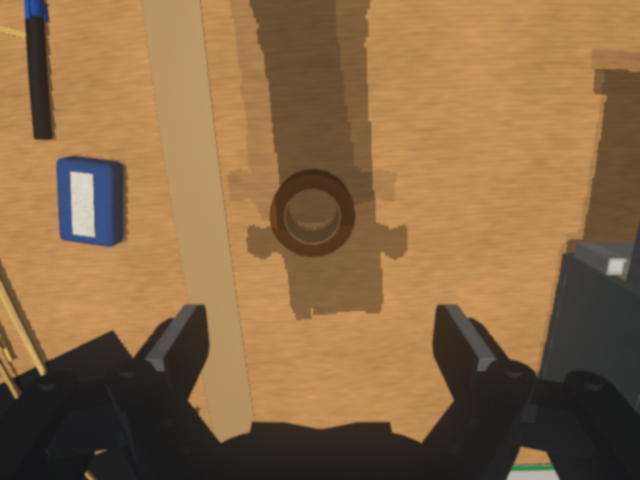

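```bash
python3 - <<'E'
from h import *
g=get_image("wrist"); p=cast(g,[(313,213),(270,213),(355,213)],36);print(p.round(1).tolist(),np.linalg.norm(p[1]-p[2]))
delta([*p[0][:2],16],[-1.5708,0,1.513])
E
python3 -m jog '[{"x":-3,"y":45,"z":2,"ax":0,"ay":0,"az":0,"grip":85},{"x":-6,"y":85,"z":2,"ax":0,"ay":0,"az":0,"grip":85},{"x":-6,"y":115,"z":2,"ax":0,"ay":0,"az":0,"grip":85},{"x":-6,"y":130,"z":2,"ax":0,"ay":0,"az":0,"grip":85},{"x":-6,"y":130,"z":2,"ax":0,"ay":0,"az":0,"grip":85}]'
python3 - <<'E'
from h import *
s=st();g=get_image("wrist");save(g,"w23")
E
```

```text
[[575.5, -354.0, 36.0], [573.5, -388.8, 36.0], [577.5, -320.1, 36.0]] 68.75270357774214
shift [ -5.9 196.8   1. ]
rot [-0.0007  0.0016  0.0015]
clock: 29.2
eef_pos: [573.7, -354.8, 81.7]
tool_rot: [-1.568, -0.002, 1.514]
force: [0.3, 0.8, 0.8]
width: 85.0
t 29.2 pos [ 573.7 -354.8   81.7] rot [-1.568 -0.002  1.514] F [0.3 0.8 0.8] w 85.0 q [ 0.94  0.99 -0.81  1.55  0.82  0.98  1.39]
```

View pics/w23.png

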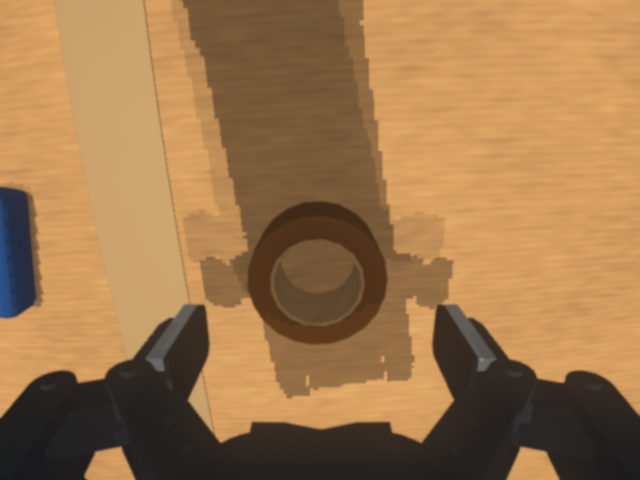

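```bash
python3 -m jog '[{"x":-1,"y":25,"z":-1,"ax":0,"ay":0,"az":0,"grip":85},{"x":-1,"y":50,"z":-1,"ax":0,"ay":0,"az":0,"grip":85},{"x":-1,"y":62,"z":-1,"ax":0,"ay":0,"az":0,"grip":85},{"x":-1,"y":67,"z":-1,"ax":0,"ay":0,"az":0,"grip":85},{"x":-1,"y":67,"z":-1,"ax":0,"ay":0,"az":0,"grip":85}]';python3 -m jog '[{"x":0,"y":0,"z":0,"ax":0,"ay":0,"az":0,"grip":62},{"x":0,"y":0,"z":0,"ax":0,"ay":0,"az":0,"grip":62},{"x":0,"y":0,"z":0,"ax":0,"ay":0,"az":0,"grip":62},{"x":0,"y":0,"z":0,"ax":0,"ay":0,"az":0,"grip":62}]';  python3 -m jog '[{"x":0,"y":-30,"z":0,"ax":0,"ay":0,"az":0,"grip":62},{"x":0,"y":-70,"z":0,"ax":0,"ay":0,"az":0,"grip":62},{"x":0,"y":-110,"z":0,"ax":0,"ay":0,"az":0,"grip":62},{"x":0,"y":-150,"z":0,"ax":0,"ay":0,"az":0,"grip":62},{"x":0,"y":-172,"z":0,"ax":0,"ay":0,"az":0,"grip":62}]';python3 - <<'E'
from h import *
st();g=get_image("wrist");save(g,"w24");delta([526,-32,185],[-1.5708,0,1.513])
E
```

```text
clock: 29.75
eef_pos: [576.1, -357.4, 17.2]
tool_rot: [-1.572, 0.0, 1.512]
force: [0.4, -1.2, 0.7]
width: 85.2
clock: 30.15
eef_pos: [576.9, -357.6, 18.8]
tool_rot: [-1.574, 0.001, 1.512]
force: [-0.8, 0.5, 6.4]
width: 68.6
clock: 30.65
eef_pos: [577.2, -357.5, 193.3]
tool_rot: [-1.576, 0.002, 1.512]
force: [1.0, 0.4, -0.7]
width: 68.5
t 30.65 pos [ 577.2 -357.5  193.3] rot [-1.576  0.002  1.512] F [ 1.   0.4 -0.7] w 68.5 q [ 0.97  0.87 -0.89  1.47  0.71  1.14  1.47]
shift [322.2   9.3  71.7]
rot [ 0.0095 -0.0011 -0.0035]
```

View pics/w24.png

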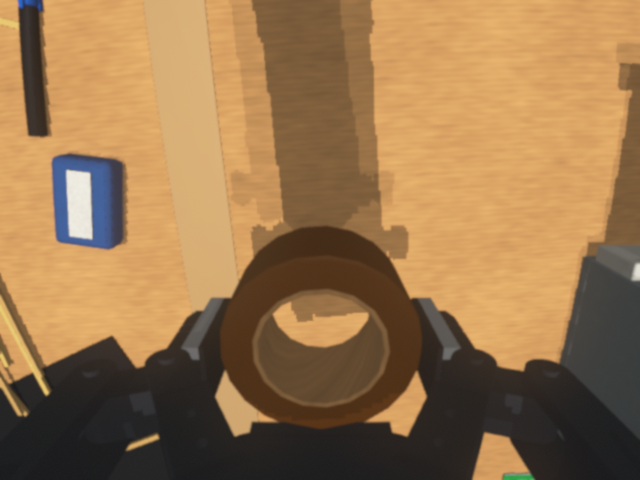

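Brown is held. Taking it to the front-right place (526,-32).

```bash
python3 -m jog '[{"x":30,"y":0,"z":7,"ax":0,"ay":0,"az":0,"grip":62},{"x":65,"y":0,"z":14,"ax":0,"ay":0,"az":0,"grip":62},{"x":102,"y":0,"z":22,"ax":0,"ay":0,"az":0,"grip":62},{"x":139,"y":0,"z":31,"ax":0,"ay":0,"az":0,"grip":62},{"x":176,"y":0,"z":39,"ax":0,"ay":0,"az":0,"grip":62}]';python3 -m jog '[{"x":36,"y":0,"z":8,"ax":0,"ay":0,"az":0,"grip":62},{"x":72,"y":0,"z":16,"ax":0,"ay":0,"az":0,"grip":62},{"x":108,"y":0,"z":24,"ax":0,"ay":0,"az":0,"grip":62},{"x":135,"y":0,"z":30,"ax":0,"ay":0,"az":0,"grip":62},{"x":146,"y":0,"z":32,"ax":0,"ay":0,"az":0,"grip":62}]';python3 -m jog '[{"x":0,"y":0,"z":0,"ax":0,"ay":0,"az":0,"grip":62},{"x":0,"y":0,"z":0,"ax":0,"ay":0,"az":0,"grip":62}]';python3 - <<'E'
from h import *
st();g=get_image("wrist");save(g,"w25");save(get_image("top"),"t25",(200,100,420,300),3.5);delta([526,-32,90],[-1.5708,0,1.513])
E
```

```text
clock: 31.2
eef_pos: [546.2, -178.1, 188.6]
tool_rot: [-1.571, 0.0, 1.512]
force: [1.5, 1.1, 0.2]
width: 68.1
clock: 31.7
eef_pos: [522.9, -28.4, 189.1]
tool_rot: [-1.572, -0.001, 1.517]
force: [0.4, -0.8, -0.9]
width: 68.4
clock: 31.9
eef_pos: [523.7, -33.5, 188.2]
tool_rot: [-1.571, 0.001, 1.511]
force: [-0.4, -0.2, -0.8]
width: 68.3
t 31.9 pos [523.7 -33.5 188.2] rot [-1.571e+00  1.000e-03  1.511e+00] F [-0.4 -0.2 -0.8] w 68.3 q [ 0.58  0.67 -0.9   1.91  0.68  0.9   0.85]
shift [ 2.2 98.  -2.2]
rot [-0.0002 -0.0041 -0.001 ]
```

View pics/w25.png

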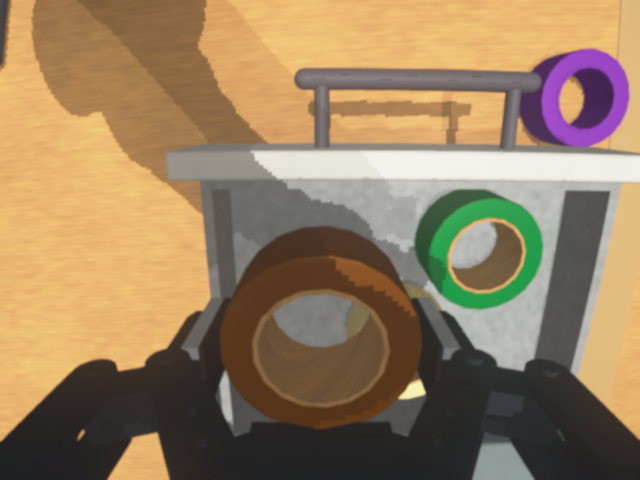

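Run:
```python
from h import *
g=get_image("wrist");st()
print(cast(g,[(486,254),(418,250),(543,250)],108).round(1).tolist())
print("right wall inner top", cast(g,[(230,400),(213,190)],114).round(1).tolist(), "front inner", cast(g,[(213,182),(600,182)],124).round(1).tolist())
```

```text
t 32.05 pos [523.7 -33.8 188. ] rot [-1.571e+00  1.000e-03  1.509e+00] F [-0.6 -0.5 -1.3] w 68.4 q [ 0.59  0.67 -0.9   1.91  0.68  0.9   0.85]
[[530.3, 62.6, 108.0], [525.2, 22.5, 108.0], [530.1, 97.3, 108.0]]
right wall inner top [[618.4, -98.0, 114.0], [482.3, -88.7, 114.0]] front inner [[476.6, -85.2, 124.0], [487.9, 116.0, 124.0]]
```

```bash
python3 -m jog '[{"x":2,"y":20,"z":-3,"ax":0,"ay":0,"az":0,"grip":62},{"x":2,"y":45,"z":-3,"ax":0,"ay":0,"az":0,"grip":62},{"x":2,"y":70,"z":-3,"ax":0,"ay":0,"az":0,"grip":62},{"x":2,"y":87,"z":-3,"ax":0,"ay":0,"az":0,"grip":62},{"x":2,"y":93,"z":-3,"ax":0,"ay":0,"az":0,"grip":62}]';python3 -m jog '[{"x":0,"y":0,"z":0,"ax":0,"ay":0,"az":0,"grip":62},{"x":0,"y":1,"z":0,"ax":0,"ay":0,"az":0,"grip":62},{"x":0,"y":2,"z":0,"ax":0,"ay":0,"az":0,"grip":62}]';python3 - <<'E'
from h import *
st();g=get_image("wrist");save(g,"w26")
E
```

```text
clock: 32.55
eef_pos: [525.6, -31.5, 93.5]
tool_rot: [-1.568, 0.001, 1.51]
force: [-0.5, -0.8, -1.0]
width: 68.5
clock: 32.85
eef_pos: [527.3, -30.1, 94.2]
tool_rot: [-1.573, -0.0, 1.511]
force: [0.0, -0.0, -0.8]
width: 68.4
t 32.85 pos [527.3 -30.1  94.2] rot [-1.573 -0.     1.511] F [ 0.  -0.  -0.8] w 68.4 q [ 0.49  0.8  -0.77  1.97  0.85  0.73  0.71]
```

View pics/w26.png

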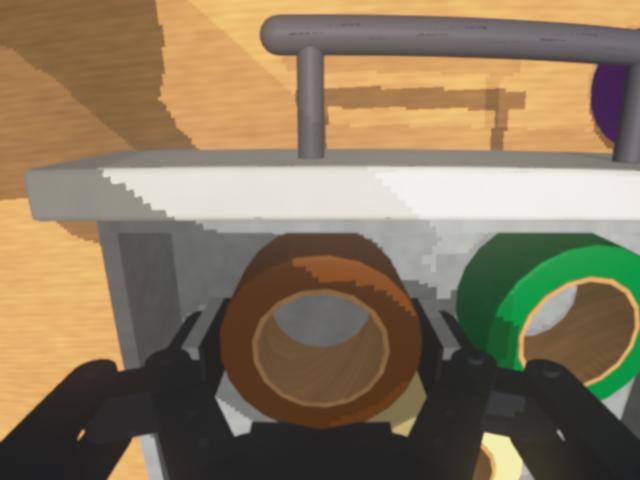

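```bash
python3 -m jog '[{"x":-2,"y":1,"z":0,"ax":0,"ay":0,"az":0,"grip":62},{"x":-3,"y":2,"z":0,"ax":0,"ay":0,"az":0,"grip":62},{"x":-3,"y":3,"z":0,"ax":0,"ay":0,"az":0,"grip":62},{"x":-3,"y":4,"z":0,"ax":0,"ay":0,"az":0,"grip":62}]';python3 -m jog '[{"x":0,"y":0,"z":0,"ax":0,"ay":0,"az":0,"grip":71},{"x":0,"y":0,"z":0,"ax":0,"ay":0,"az":0,"grip":76},{"x":0,"y":0,"z":0,"ax":0,"ay":0,"az":0,"grip":76},{"x":0,"y":-20,"z":0,"ax":0,"ay":0,"az":0,"grip":76},{"x":0,"y":-60,"z":0,"ax":0,"ay":0,"az":0,"grip":76}]';python3 -m jog '[{"x":0,"y":-30,"z":0,"ax":0,"ay":0,"az":0,"grip":76},{"x":0,"y":-60,"z":0,"ax":0,"ay":0,"az":0,"grip":60},{"x":0,"y":-85,"z":0,"ax":0,"ay":0,"az":0,"grip":40},{"x":0,"y":-85,"z":0,"ax":0,"ay":0,"az":0,"grip":30}]';python3 - <<'E'
from h import *
st();g=get_image("wrist");save(g,"w27");t=get_image("top");save(t,"t27")
delta([430,25,215],[-1.5708,0,-0.058])
E
```

```text
clock: 33.3
eef_pos: [527.4, -33.6, 90.6]
tool_rot: [-1.573, 0.001, 1.511]
force: [-0.8, -3.3, 17.9]
width: 68.1
clock: 33.8
eef_pos: [524.3, -33.2, 147.6]
tool_rot: [-1.565, -0.0, 1.513]
force: [1.6, -1.2, -0.3]
width: 75.7
clock: 34.2
eef_pos: [528.3, -32.3, 237.3]
tool_rot: [-1.577, -0.0, 1.512]
force: [0.5, -0.6, -0.3]
width: 32.9
t 34.2 pos [528.3 -32.3 237.3] rot [-1.577 -0.     1.512] F [ 0.5 -0.6 -0.3] w 32.9 q [ 0.62  0.62 -0.96  1.85  0.6   0.99  0.92]
shift [52.4 19.3 99.6]
rot [ 6.0000e-04  1.5698e+00 -0.0000e+00]
```

View pics/w27.png

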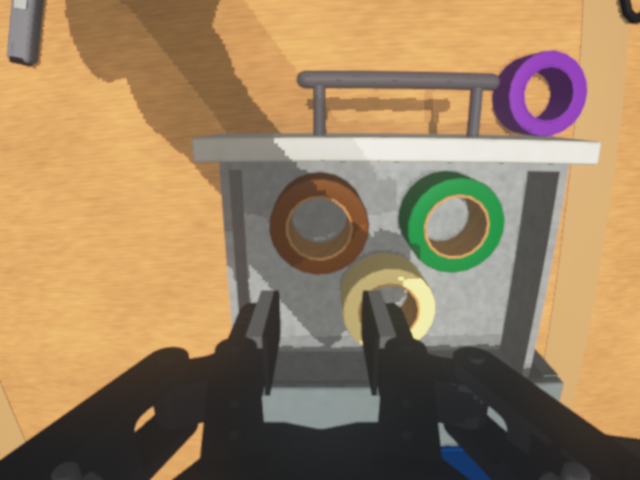

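View pics/t27.png

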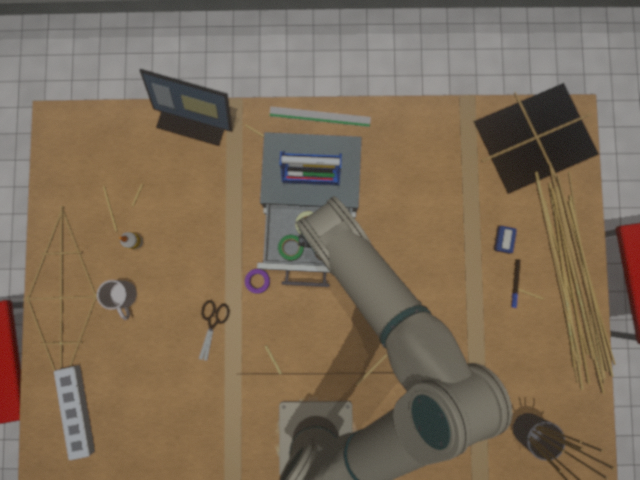

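All three rolls lie flat: brown (319,224), green (452,224), cream (390,300). Only purple is left on the table. Turning back to the handle.

```bash
python3 -m jog '[{"x":10,"y":0,"z":20,"ax":0,"ay":0.14,"az":0,"grip":30},{"x":21,"y":0,"z":40,"ax":0,"ay":0.28,"az":0,"grip":30},{"x":31,"y":0,"z":60,"ax":0,"ay":0.42,"az":0,"grip":30},{"x":42,"y":0,"z":80,"ax":0,"ay":0.56,"az":0,"grip":30},{"x":52,"y":0,"z":98,"ax":0,"ay":0.7,"az":0,"grip":30}]';python3 -m jog '[{"x":0,"y":0,"z":0,"ax":0,"ay":0.14,"az":0,"grip":30},{"x":0,"y":0,"z":0,"ax":0,"ay":0.28,"az":0,"grip":30},{"x":0,"y":0,"z":0,"ax":0,"ay":0.42,"az":0,"grip":30},{"x":0,"y":0,"z":0,"ax":0,"ay":0.56,"az":0,"grip":30},{"x":0,"y":0,"z":0,"ax":0,"ay":0.7,"az":0,"grip":30}]';python3 - <<'E'
from h import *
st();delta([430,25,170],[-1.5708,0,-0.058])
E
```

```text
clock: 34.8
eef_pos: [429.7, 24.8, 233.1]
tool_rot: [-1.569, 0.002, 0.806]
force: [0.7, -0.1, -1.1]
width: 29.9
clock: 35.3
eef_pos: [430.6, 24.4, 233.1]
tool_rot: [-1.571, 0.003, 0.106]
force: [-0.9, 0.4, -0.1]
width: 30.3
t 35.3 pos [430.6  24.4 233.1] rot [-1.571  0.003  0.106] F [-0.9  0.4 -0.1] w 30.3 q [ 0.34  0.39 -0.61  2.09  0.32  0.76 -0.37]
shift [-0.4 63.1  0.7]
rot [ 0.0002  0.1643 -0.0028]
```

```bash
python3 -m jog '[{"x":0,"y":25,"z":0,"ax":0,"ay":0.1,"az":0,"grip":26},{"x":0,"y":60,"z":0,"ax":0,"ay":0.165,"az":0,"grip":26},{"x":0,"y":95,"z":0,"ax":0,"ay":0.165,"az":0,"grip":26},{"x":0,"y":95,"z":0,"ax":0,"ay":0.165,"az":0,"grip":26},{"x":0,"y":95,"z":0,"ax":0,"ay":0.165,"az":0,"grip":26}]';python3 - <<'E'
from h import *
st();save(get_image("wrist"),"w28")
E
```

```text
clock: 35.8
eef_pos: [430.7, 24.8, 138.8]
tool_rot: [-1.571, 0.003, -0.052]
force: [0.9, 0.6, 0.1]
width: 26.0
t 35.8 pos [430.7  24.8 138.8] rot [-1.571  0.003 -0.052] F [0.9 0.6 0.1] w 26.0 q [ 0.19  0.54 -0.44  2.19  0.47  0.5  -0.66]
```

View pics/w28.png

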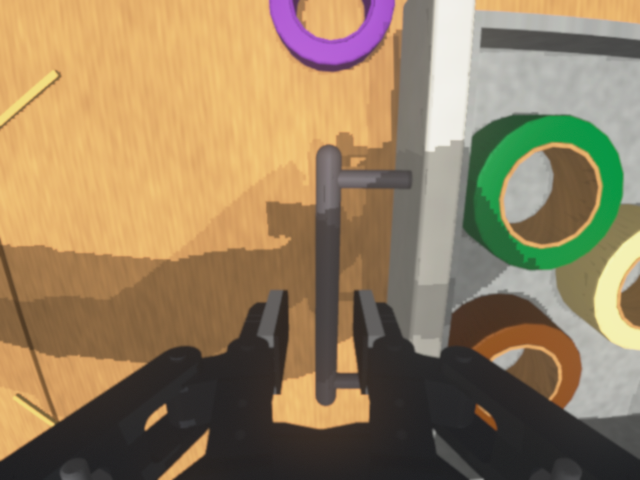

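Bar at column 327 against a jaw mid of 320, so I shift +3 mm, go down and grip.

```bash
python3 -m jog '[{"x":3,"y":10,"z":0,"ax":0,"ay":0,"az":0,"grip":26},{"x":3,"y":25,"z":0,"ax":0,"ay":0,"az":0,"grip":26},{"x":3,"y":40,"z":0,"ax":0,"ay":0,"az":0,"grip":26},{"x":3,"y":41,"z":0,"ax":0,"ay":0,"az":0,"grip":26}]';python3 -m jog '[{"x":0,"y":0,"z":0,"ax":0,"ay":0,"az":0,"grip":5},{"x":0,"y":0,"z":0,"ax":0,"ay":0,"az":0,"grip":5},{"x":0,"y":0,"z":0,"ax":0,"ay":0,"az":0,"grip":5},{"x":0,"y":0,"z":0,"ax":0,"ay":0,"az":0,"grip":5},{"x":0,"y":0,"z":0,"ax":0,"ay":0,"az":0,"grip":5}]'
```

```text
clock: 36.25
eef_pos: [434.6, 24.2, 97.8]
tool_rot: [-1.571, 0.0, -0.053]
force: [-0.8, -0.3, -0.1]
width: 26.1
clock: 36.75
eef_pos: [435.0, 24.5, 98.9]
tool_rot: [-1.571, -0.001, -0.053]
force: [-0.6, 0.9, 4.5]
width: 9.4
```

```bash
python3 -m jog '[{"x":4,"y":0,"z":0,"ax":0,"ay":0,"az":0,"grip":5},{"x":14,"y":0,"z":0,"ax":0,"ay":0,"az":0,"grip":5},{"x":28,"y":0,"z":0,"ax":0,"ay":0,"az":0,"grip":5},{"x":44,"y":0,"z":0,"ax":0,"ay":0,"az":0,"grip":5},{"x":60,"y":0,"z":0,"ax":0,"ay":0,"az":0,"grip":5}]';python3 -m jog '[{"x":16,"y":0,"z":0,"ax":0,"ay":-0.001,"az":0,"grip":5},{"x":32,"y":0,"z":0,"ax":0,"ay":0,"az":0,"grip":5},{"x":48,"y":0,"z":0,"ax":0,"ay":0,"az":0,"grip":5},{"x":60,"y":0,"z":0,"ax":0,"ay":0,"az":0,"grip":5},{"x":70,"y":0,"z":0,"ax":0,"ay":0,"az":0,"grip":5}]'
```

```text
clock: 37.25
eef_pos: [494.9, 20.9, 98.9]
tool_rot: [-1.572, 0.0, -0.053]
force: [-2.4, -0.9, 5.0]
width: 8.7
clock: 37.75
eef_pos: [565.4, 16.8, 98.9]
tool_rot: [-1.572, -0.001, -0.054]
force: [-1.1, -1.4, 5.8]
width: 9.1
```

```bash
python3 -m jog '[{"x":8,"y":0,"z":0,"ax":0,"ay":0,"az":0,"grip":5},{"x":14,"y":0,"z":0,"ax":0,"ay":0,"az":0,"grip":5},{"x":18,"y":0,"z":0,"ax":0,"ay":0,"az":0,"grip":5},{"x":21,"y":0,"z":0,"ax":0,"ay":0,"az":0,"grip":5},{"x":24,"y":0,"z":0,"ax":0,"ay":0,"az":0,"grip":5}]';python3 -m jog '[{"x":2,"y":0,"z":0,"ax":0,"ay":0,"az":0,"grip":5},{"x":4,"y":0,"z":0,"ax":0,"ay":0,"az":0,"grip":5},{"x":5,"y":0,"z":0,"ax":0,"ay":0,"az":0,"grip":5}]'
```

```text
clock: 38.25
eef_pos: [588.8, 15.4, 98.9]
tool_rot: [-1.572, -0.001, -0.054]
force: [-1.7, -3.3, 5.4]
width: 8.9
clock: 38.55
eef_pos: [592.2, 15.2, 98.9]
tool_rot: [-1.573, 0.002, -0.054]
force: [-6.1, -1.5, 10.4]
width: 8.7
```

Force is starting to rise at 592, which is where shut was predicted. Pressing a little further to make sure.

```bash
python3 -m jog '[{"x":3,"y":0,"z":0,"ax":0,"ay":0,"az":0,"grip":5},{"x":5,"y":0,"z":0,"ax":0,"ay":0,"az":0,"grip":5},{"x":7,"y":0,"z":0,"ax":0,"ay":0,"az":0,"grip":5}]'
```

```text
clock: 38.85
eef_pos: [592.3, 15.2, 98.7]
tool_rot: [-1.576, 0.016, -0.053]
force: [-23.1, 0.6, 24.7]
width: 8.9
```

Firm stop at 592.3, so the drawer is shut. I'll relax most of the push and release.

```bash
python3 -m jog '[{"x":-3,"y":0,"z":0,"ax":0,"ay":0,"az":0,"grip":5},{"x":-7,"y":0,"z":0,"ax":0,"ay":0,"az":0,"grip":5},{"x":-7,"y":0,"z":0,"ax":0,"ay":0,"az":0,"grip":16},{"x":-7,"y":0,"z":0,"ax":0,"ay":0,"az":0,"grip":24},{"x":-7,"y":0,"z":0,"ax":0,"ay":0,"az":0,"grip":24}]';python3 - <<'E'
from h import *
st()
E
python3 -m jog '[{"x":0,"y":-20,"z":0,"ax":0,"ay":0,"az":0,"grip":24},{"x":0,"y":-55,"z":0,"ax":0,"ay":0,"az":0,"grip":24},{"x":0,"y":-95,"z":0,"ax":0,"ay":0,"az":0,"grip":24},{"x":0,"y":-120,"z":0,"ax":0,"ay":0,"az":0,"grip":24},{"x":0,"y":-120,"z":0,"ax":0,"ay":0,"az":0,"grip":24}]';python3 - <<'E'
from h import *
st();save(get_image("wrist"),"w30");save(get_image("scene"),"s30",(200,120,480,360),2.5)
E
```

```text
clock: 39.35
eef_pos: [593.8, 16.3, 98.2]
tool_rot: [-1.57, -0.0, -0.053]
force: [0.8, 0.3, -0.1]
width: 24.0
t 39.35 pos [593.8  16.3  98.2] rot [-1.57  -0.    -0.053] F [ 0.8  0.3 -0.1] w 24.0 q [ 0.19  0.77 -0.43  1.79  0.48  0.69 -0.56]
clock: 39.85
eef_pos: [596.1, 16.9, 222.2]
tool_rot: [-1.569, -0.008, -0.053]
force: [0.5, -0.5, 0.2]
width: 24.1
t 39.85 pos [596.1  16.9 222.2] rot [-1.569 -0.008 -0.053] F [ 0.5 -0.5  0.2] w 24.1 q [ 0.25  0.61 -0.52  1.69  0.37  0.93 -0.47]
```

View pics/w30.png

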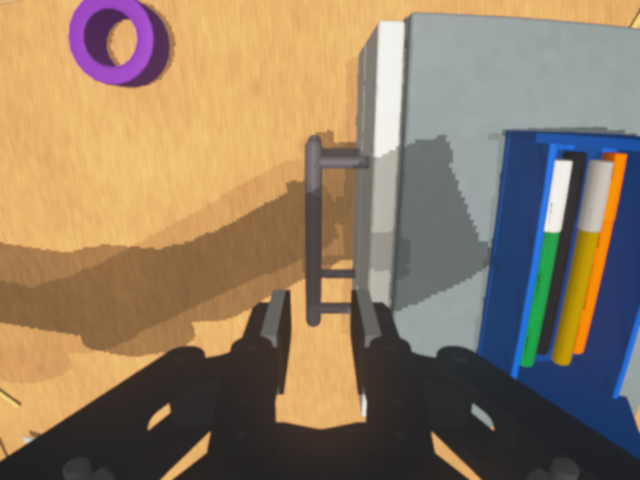

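View pics/s30.png

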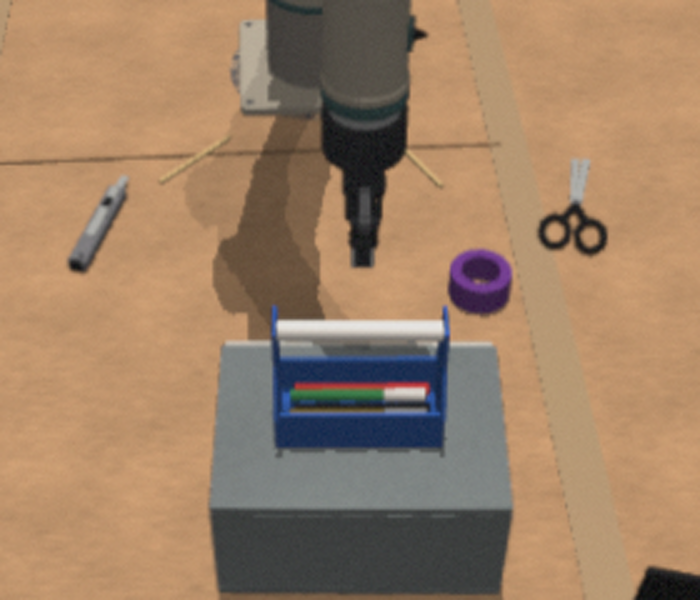

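The drawer front sits flush with the carcass: the gap is gone and the two handles line up. The caddy stands as placed. One last check of the bystanders before handing in.

```bash
python3 -m jog '[{"x":-30,"y":-20,"z":0,"ax":0,"ay":0,"az":0,"grip":40},{"x":-60,"y":-30,"z":0,"ax":0,"ay":0,"az":0,"grip":40},{"x":-60,"y":-30,"z":0,"ax":0,"ay":0,"az":0,"grip":40},{"x":-60,"y":-30,"z":0,"ax":0,"ay":0,"az":0,"grip":40}]'
python3 - <<'E'
from h import *
s=get_image("scene");save(s,"s31")
a=cv2.imread("pics/scene0.png"); d=cv2.absdiff(a,s["color"][:,:,::-1].copy()).max(2)
for b in blobs((cv2.GaussianBlur(d,(5,5),0)>30).astype(np.uint8)*255,60): print(b)
E
```

```text
clock: 40.35
eef_pos: [533.0, 18.9, 247.5]
tool_rot: [-1.571, 0.001, -0.053]
force: [-0.2, -0.4, 0.3]
width: 39.9
([67, 0, 48, 32, 1020], [86.8, 12.6])
([290, 0, 16, 10, 107], [297.8, 4.2])
([304, 0, 69, 77, 2639], [340.4, 35.5])
([297, 36, 7, 18, 65], [298.8, 45.5])
([83, 65, 52, 61, 1438], [106.0, 92.4])
([110, 100, 287, 201, 12929], [298.5, 211.7])
([426, 216, 27, 28, 625], [439.0, 229.6])
([443, 255, 29, 30, 679], [457.3, 269.1])
([187, 261, 30, 31, 714], [201.2, 276.2])
```

View pics/s31.png

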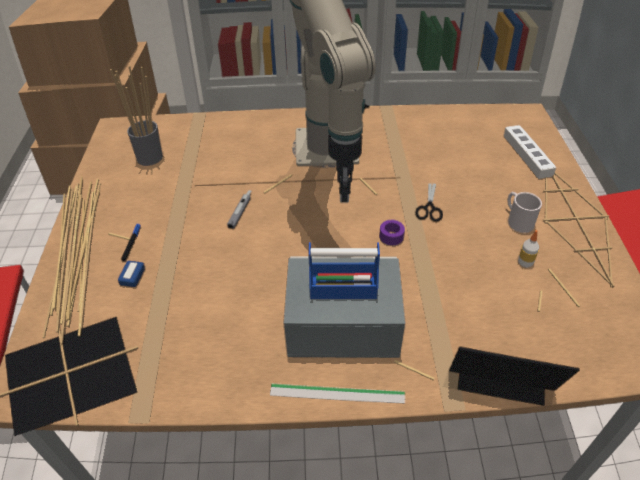

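Only the arm, its shadow, the caddy, the drawer area and the three stowed rolls differ from the start picture. Nothing touches the robot.

```bash
python3 -c "
from cell import *
print(finish_job())"
```

```text
the job is handed in; nothing more can be done
None
```

The table is tidied and the job is handed in, at about 40 s on the robot's clock. The caddy stands upright and free on top of the drawer unit. The cream, green and brown rolls lie flat, side by side, in the upper drawer, and the drawer is shut. No red roll was on the table.

**Last checks:**
- **Drawer:** it came to a hard stop when pulled out (20 N with no more movement) and again when pushed shut (23 N). The wrist picture shows its front flush with the unit.
- **Rolls:** they were last seen just before the drawer was shut, all flat with none on top of another.
- **Everything else:** comparing the scene with the start picture, the purple look-alike, scissors, knife, glue, tissues, marker and mug had not moved.

**What disagreed:**
- **Pull distance:** the drawer moved about 153 mm when pulled, not 162. I think it started about 8 mm ajar: the first close view showed a gap, and its handle ended 9 mm farther in after shutting.
- **Second grip:** when I gripped the handle to shut it, the drawer stood about 4 mm in from its stop.
- **Camera positions:** the wrist and top cameras disagreed by up to 5 mm, so I re-centred close up before the grips.

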